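Chock the press roller before dropping its stop pins

TASK

The red press roller lies on the green sloping ramp, held from rolling down only by the two yellow stop pins. First push the orange wedge chock, thin edge first, snugly against the roller's low side between the pins, square to it and at the middle of its length; only then lift the red guard cover on the grey switch box, flip the toggle beneath fully over towards the hinge, which sinks the pins, and let the cover drop shut again. The roller must stay where it is, resting on the chock, and nothing else on the table may be disturbed.

Things in the scene. Friction and masses are not known exactly. Their poses are not given: they have to be found in the camera images.
- deck: green sloping top of the ramp, fixed; 230 mm wide (y), 172 mm long (x), tilted 0.14 rad. x points UP the slope, y along the roller, z square out of the surface. Origin on the surface at mid-width, on the line where the roller touches it at the start; surface from x = -131 mm (low edge, 36 mm above the table) to +40 mm (high edge, 60 mm above it)
- roller: dark red rubber roller with steel journals, 0.56 to 0.9 kg; covered part 60 mm diameter, 180 mm long, 220 mm over the journals (22 mm diameter). Origin on its axis at mid-length, 30 mm off the deck; y along its axis, within 12 mm of the deck's mid-width. It leans downhill on the pins and rolls freely without them
- chock_center (a point): centre (25 mm above its base) of the orange wedge chock, 90 long (x), 50 wide (y), 50 mm high (z), 0.24 to 0.39 kg, at first flat on the table. x points to the thin edge (toe). x = -45 to -15 mm is a flat-sided block, best gripped across y; from there the top falls at 40 degrees to the toe. Pushed home, the toe is 11 mm downhill of the roller's contact line; friction holds it there
- chock_toe (a point): middle of the chock's thin edge at its underside: 45 mm ahead (x) and 25 mm below the chock's centre; same axes as the chock
- pins (a joint): how far (m) the two yellow stop pins have sunk: 0 standing, 0.036 fully sunk; linked to the toggle (0.036 m per rad). Pins 12 x 12 mm, standing 34 mm proud of the deck, centred at y = +72 and -72 mm, x = -36.5 mm of the deck, touching the roller's low side; 132 mm free between them
- toggle (a joint): toggle on the switch box (rad): 0 = leaning away from the cover's hinge (start), 1.0 = fully over towards the hinge; stays where left; about 1.5 N at its tip moves it. Its pivot lies 75 mm in front of (-x) and 44 mm below the cover hinge
- toggle_tip (a point): centre of the steel ball (16 mm diameter) on the end of the 45 mm toggle lever; it travels 43 mm along the switch box's x (see cover_hinge), level at both ends and 5.5 mm higher half-way. At the start about 101 mm above the table; the box's top is at 60 mm
- cover (a joint): angle (rad) of the red guard cover on the switch box: 0 shut, 2.0 fully open (stop). Plate 100 x 68 mm, 106 mm above the table, with a 13 mm skirt, 0.1 kg; left beyond about 1.8 rad it stays open on the stop, left below about 1.5 rad it drops shut by its own weight
- cover_tab (a point): centre of the red tab on the cover's free edge, opposite the hinge: 12 mm thick (along the hinge line), 24 mm high, standing out 33 mm beyond the cover; 124 mm from the hinge line; moves with the cover. Can be pinched across its 12 mm from above and carried round the arc
- cover_hinge (a point): middle of the cover's hinge line, 106 mm above the table, on the grey switch box (130 x 85 x 60 mm, fixed, centred 55 mm in front of this point). Axes of the box: x points from the tab (cover shut) to the hinge, y along the hinge line, z up. Opening swings the tab up and over towards +x. A 6 mm hinge post stands 37 mm to either side
- tin_center (a point): blue glue tin, 72 mm diameter, 90 mm high, upright; bystander, leave it where it is; point at half its height on its centre
- bottle_center (a point): white bottle with red cap, 64 mm diameter, 160 mm high, upright; bystander, leave it where it is; point at half its height on its centre
- mallet_center (a point): wooden mallet lying flat: handle 26 mm thick to -x, head 50 x 95 x 56 mm at +x, 200 mm long; bystander, leave it where it is; point at half its height on the handle's line, 20 mm behind the head
- cone_center (a point): blue thread cone, 76 mm diameter, 125 mm high, upright; bystander, leave it where it is; point at half its height on its centre
- die_a_center (a point): steel cutting die, open frame 85 x 60 x 32 mm; bystander, leave it where it is; point at half its height on its centre
- die_b_center (a point): steel cutting die, open frame 110 x 75 x 32 mm; bystander, leave it where it is; point at half its height on its centre
- die_c_center (a point): steel cutting die, open frame 70 x 70 x 32 mm; bystander, leave it where it is; point at half its height on its centre
- chock: the same chock; origin at the centre of its underside, 25 mm below chock_center, same axes
Not all that is in view belongs to the job. Of the things that look like the chock, the middle-sized one is meant.

How it is judged:
On the way, in this order (a step that is already met when the one before it is completed fails the run):
1. chock flat on the ramp, thin edge against the roller's low side (gap under 6 mm), square (0.2 rad), within 30 mm of mid-length, while the pins still stand (toggle below 0.15 rad) (x of chock_toe in the frame of deck between -0.017 and 0.002 m and y of chock_toe in the frame of deck between -0.03 and 0.03 m and z of chock_toe in the frame of deck between -0.006 and 0.008 m and angle between the x axis of chock_toe and the x axis of deck, either way round below 0.2 rad and value of joint toggle below 0.15 rad), for 0.2 s.
2. the toggle is flipped fully over (above 0.85 rad) while the cover is lifted (above 1.2 rad) (value of joint toggle above 0.85 rad and value of joint cover above 1.2 rad), for 0.1 s.
At the end, for the whole second after the job is handed in: toggle above 0.85 rad, pins sunk over 30 mm, cover under 0.1 rad; chock flat on the ramp, square (0.2 rad), within 30 mm of mid-length, toe 17 mm below to 2 mm above the first contact line; roller still, pressing on it (0.1 N), moved under 15 mm, straight (0.1 rad) (x of chock_toe in the frame of deck between -0.017 and 0.002 m and y of chock_toe in the frame of deck between -0.03 and 0.03 m and z of chock_toe in the frame of deck between -0.006 and 0.008 m and angle between the x axis of chock_toe and the x axis of deck, either way round below 0.2 rad and value of joint toggle above 0.85 rad and value of joint pins above 0.03 m and value of joint cover below 0.1 rad and distance of roller from where it was at the start of the episode below 0.015 m and contact force between roller and chock above 0.1 N and angle between the y axis of roller and the y axis of deck, either way round below 0.1 rad and linear speed of each of roller, chock below 0.01 m/s); the robot touches nothing.
It fails at once if the roller rolls away (more than 40 mm) (distance of roller from where it was at the start of the episode above 0.04 m).
It fails at once if a bystander (tin, bottle, mallet, cone or cutting die) is shifted by more than 20 mm (distance of any of tin_center, bottle_center, mallet_center, cone_center, die_a_center, die_b_center, die_c_center from where it was at the start of the episode above 0.02 m).
It also fails if it takes over 72 s, if anything falls off the work surface, if the arm or the gripper's body presses on something with over 40 N, if the wrist force passes 120 N, or if a joint passes its speed limit or range.

ROBOT

A 6-joint arm with a two-finger parallel gripper is mounted at the origin on the work surface. World frame = base frame: x ahead of the robot, y to its left, z up, the work surface at z = 0. Lengths are in m, angles in rad, forces in N, time in s.
With the tool pointing down it reaches from about 0.25 to 0.775 m from the base axis. Payload 4 kg.
Tool frame: the origin (TCP) lies at the centre of the arm's flange, where the gripper is bolted on; the fingertips stand ahead of it and the grasp point (between the pads) lies 180 mm ahead of it (robot.tcp_to_tips is the z of the fingertips in the tool frame, in m); z points along the fingers, y is the direction in which the jaws open and shut (so a half turn about z gives the same grasp; the last joint's range is limited). The gripper opens to 94 mm and grips with 3 to 60 N. Pads are 16 mm wide; open, the fingers measure 119 mm over their backs; the gripper's body (75 mm by 177 mm) begins 78 mm behind the grasp point.
Start: joints at [-1.267, 0.087, 1.371, -0, 1.684, -0.103], TCP at [0.218, -0.505, 0.405] pointing down, gripper open.
Joint ranges: [-3.1, 3.1], [-0.76, 2.03], [0.27, 2.55], [-1.08, 4.22], [0.17, 2.65], [-2.57, 2.57]. Speed limits (rad/s): [2.79, 2.79, 3.14, 3.14, 3.14, 3.14].

INTERFACE

Orientations are given as [roll, pitch, yaw] about the fixed x, y, z axes, in that order (R = Rz(yaw) Ry(pitch) Rx(roll)).
In Python, from bench import robot gives the robot as it stands.
- The arm moves only by the tool move_arm, never from a script. Its argument "increments" is a list that holds one entry, the list of rows, each a list of 7 numbers: the opening, from 0 (shut) to 1 (fully open), then the shift along the tool's x, y, z as a fraction of full scale, then the turn, a rotation vector about the tool's x, y, z as a fraction of full scale. In form: [[[jaw, dx, dy, dz, rx, ry, rz], ...]]. A call has 1 to 8 rows; each row is the pose to reach, as a shift and turn from the pose commanded when the call began, along the tool's axes at that moment; what a row does not reach only later rows make up. Full scale, the value 1, is 0.1 m for a shift and pi/2 rad for a turn. A row lasts 1/12 s, in which the tool goes at most 41.7 mm and 7.16 degrees, less where a joint would pass 70% of its speed; a pose out of reach is approached as far as the arm can. A call with a number of a shift or a turn outside -1 to 1 is refused whole. A call with a gripper value outside its range is refused whole. The fingers move at their own pace and stop on an object; the grip force is fixed at half the most. Time passes only in rows, so rows that repeat a pose let the fingers close. It gives the time, the measured TCP pose, the force and the opening at its end, in the units of the state.
- robot.get_obs(): the state, without advancing time (a new reading comes with each control period).
- robot.snapshot(name): name is "scene" or "side" or "wrist"; returns (picture, depth): 420x560x3 uint8, red, green, blue; 420x560 float32, m along the optical axis (not along the pixel's ray), 0 where there is no reading.
- robot.camera_params(name): a dict with "mtx" (3x3 intrinsics, pixels), "k1" (the pictures are not rectified: a ray, as slopes to the right and down, at radius r is drawn at 1 + k1 r^2 times it, then the intrinsics apply), "R" (3x3) and "t" (3): a world point X has camera coordinates R X + t. Camera axes: x right, y down, z forward; pixel columns grow to the right and rows downward; lengths in m; the calibration is good to about 2 mm. A picture is of the moment at which its call begins: read the wrist's pose just before it. camera_params takes no time and is no camera call; for the wrist camera it gives the pose at the moment of the call.
- robot.close_job(): hands the job in, once; it reports no verdict.
The state is a dict: "time": time; "joint_positions": joint angles; "qvel": joint speeds; "joint_torque": joint torques, N m; "tool_pos": TCP position; "ee_rot": TCP orientation; "wrist_force": force on the tool from outside, world axes, zero at the start; "wrist_torque": the same for the moment, N m; "width": finger opening in m.
Only numpy, scipy, OpenCV 4.12 (cv2) and the standard library are available. Lean on these libraries where they do the work, as an engineer would, in place of code of your own. Each camera call takes 0.05 s, during which the arm holds its last target.

## Working session

There is one attempt and no reset: what is moved stays moved. The work goes in short steps, Python scripts to look and compute and a tool call to move; the robot and the scene stay as the last step left them, time stands still between calls to the robot, and variables do not carry over. Pictures are saved under pics/ and viewed, and the job is handed in when it is done.

Besides the shell and the picture viewer there is one more tool, called after ">>>" by a JSON object that holds its "method" and its "body", one argument or row to a line. move_arm: Moves the arm, as the interface text tells. Its arguments: {"type":"object","properties":{"increments":{"type":"array","items":{"type":"array","items":{"type":"array","items":{"type":"number","minimum":-1,"maximum":1}}}}},"required":["increments"]}

```bash
ls; mkdir -p pics
cat > h.py <<'E'
import numpy as np, cv2
from bench import robot
def snap(n,f):
    p=robot.camera_params(n); im,d=robot.snapshot(n)
    cv2.imwrite(f'pics/{f}.png',im[:,:,::-1]); np.savez(f'pics/{f}.npz',im=im,d=d,mtx=p['mtx'],k1=p['k1'],R=p['R'],t=p['t'])
def load(f): return np.load(f'pics/{f}.npz')
def world(f,u,v,z=None,w=1):
    """pixel->world; z given: plane z, else by depth (median over window)"""
    q=load(f);K=q['mtx'];k=float(q['k1'])
    pd=np.array([(u-K[0,2])/K[0,0],(v-K[1,2])/K[1,1]]);s=pd.copy()
    for _ in range(20): s=pd/(1+k*(s@s))
    ray=np.array([s[0],s[1],1]);R=q['R'];t=q['t'];c=-R.T@t;d=R.T@ray
    if z is not None: return c+d*(z-c[2])/d[2]
    ui,vi=int(round(u)),int(round(v));a=q['d'][vi-w:vi+w+1,ui-w:ui+w+1];a=a[a>0]
    return c+d*np.median(a)
def cloud(f):
    q=load(f);K=q['mtx'];k=float(q['k1']);h,w=q['d'].shape
    u,v=np.meshgrid(np.arange(w),np.arange(h));x=(u-K[0,2])/K[0,0];y=(v-K[1,2])/K[1,1];a,b=x.copy(),y.copy()
    for _ in range(20):
        g=1+k*(a*a+b*b);a=x/g;b=y/g
    P=np.stack([a,b,np.ones_like(a)],-1)*q['d'][...,None]
    return (P-q['t'])@q['R'],q['im'],q['d']
def proj(f,X):
    q=load(f);c=q['R']@np.asarray(X)+q['t'];s=c[:2]/c[2];s=s*(1+float(q['k1'])*(s@s));return q['mtx'][:2,:2]@s+q['mtx'][:2,2]
E
python3 - <<'E'
from h import *
for n in('scene','side','wrist'): snap(n,n+'0')
o=robot.get_obs();print(o,robot.tcp_to_tips)
E
```

```text
pics
{'time': 0.15, 'joint_positions': array([-1.26710752e+00,  8.78165943e-02,  1.37189753e+00, -3.72013710e-05,
        1.68362908e+00, -1.03087952e-01]), 'qvel': array([-3.62366812e-03, -7.24054975e-04, -4.82702860e-03, -8.48900533e-05,
        1.31594413e-03, -3.56772432e-04]), 'joint_torque': array([ 1.31087148e-03, -3.40643263e+01, -3.02793002e+01,  7.18138274e-02,
        3.05594341e-02, -1.20570335e-04]), 'tool_pos': array([ 0.21757969, -0.50504173,  0.40376048]), 'ee_rot': array([-3.13984760e+00, -1.43364424e-04,  4.06772475e-01]), 'wrist_force': array([ 0.55605333, -0.24456154,  0.63456734]), 'wrist_torque': array([ 0.01568358, -0.0340391 ,  0.00612822]), 'width': 0.09369241543529042} 0.1992
```

View pics/scene0.png

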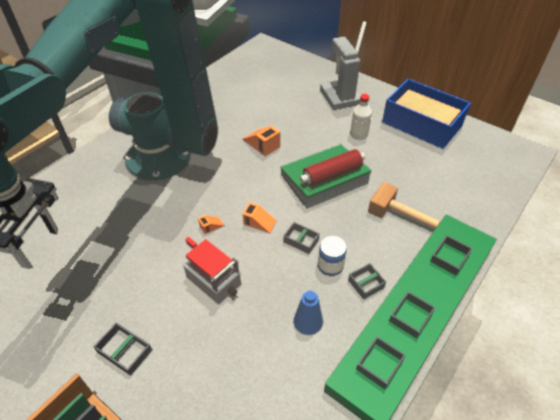

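View pics/side0.png

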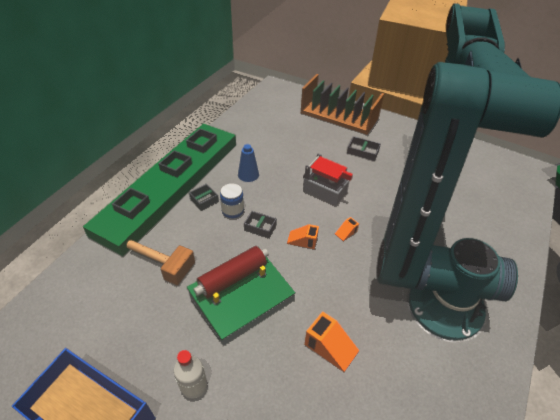

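View pics/wrist0.png

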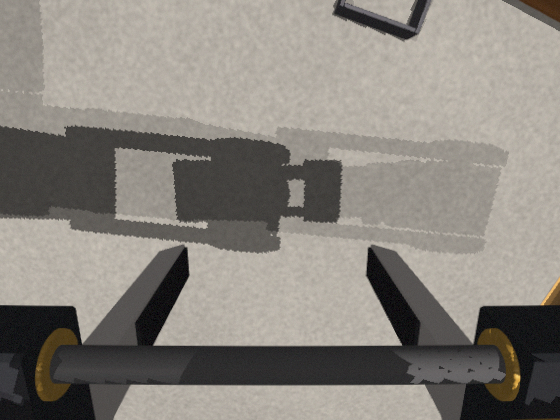

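The scene view shows the base at (155,150). The three orange wedges are small (210,222), middle (258,217) and large (265,138). The roller and ramp are near (325,172), the switch box near (212,265), and the tin, bottle, mallet, cone and dies are spread around. Next I'll build a top-down map from both clouds.

```bash
cat > top.py <<'E'
from h import *
S=1000
def topmap(files,x0,x1,y0,y1,s,out):
    W=int((y1-y0)*s);H=int((x1-x0)*s);im=np.zeros((H,W,3),np.uint8);zb=np.full((H,W),-9.)
    for f in files:
        P,I,d=cloud(f);m=(d>0);P=P[m];I=I[m];m=(P[:,2]<.35);P=P[m];I=I[m]
        r=((x1-P[:,0])*s).astype(int);c=((y1-P[:,1])*s).astype(int)
        k=(r>=0)&(r<H)&(c>=0)&(c<W);o=np.argsort(P[k,2]);r,c,z,I=r[k][o],c[k][o],P[k,2][o],I[k][o]
        for a in range(len(r)):
            if z[a]>=zb[r[a],c[a]]: zb[r[a],c[a]]=z[a];im[r[a],c[a]]=I[a]
    m=(zb<-5);im2=cv2.dilate(im,np.ones((3,3)));im[m]=im2[m]
    for g in np.arange(-1,1.01,.1):
        if y0<g<y1: cv2.line(im,(int((y1-g)*s),0),(int((y1-g)*s),H),(90,90,255) if abs(g)>1e-6 else (255,255,0),1)
        if x0<g<x1: cv2.line(im,(0,int((x1-g)*s)),(W,int((x1-g)*s)),(90,90,255),1);cv2.putText(im,f'{g:.1f}',(0,int((x1-g)*s)),0,.4,(255,0,0))
    cv2.imwrite(out,im[:,:,::-1])
E
python3 - <<'E'
from top import *
topmap(['side0','scene0'],0.1,.9,-.5,.5,600,'pics/top0.png')
E
```

```text
(no output)
```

View pics/top0.png

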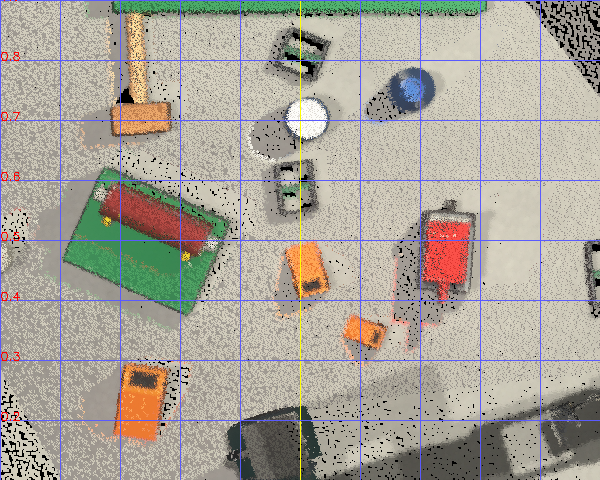

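```bash
cat > m1.py <<'E'
from h import *
def seg(f,box,hlo,hhi,smin=100,vmin=40,z=(0.003,.3)):
    P,I,d=cloud(f);H=cv2.cvtColor(I,cv2.COLOR_RGB2HSV).astype(int)
    h=H[...,0]; hm=((h>=hlo)&(h<=hhi)) if hlo<=hhi else ((h>=hlo)|(h<=hhi))
    m=(d>0)&hm&(H[...,1]>=smin)&(H[...,2]>=vmin)&(P[...,0]>box[0])&(P[...,0]<box[1])&(P[...,1]>box[2])&(P[...,1]<box[3])&(P[...,2]>z[0])&(P[...,2]<z[1])
    return P[m]
def rect(P):
    r=cv2.minAreaRect((P[:,:2]*1000).astype(np.float32));return [np.round(r[0],1),np.round(r[1],1),round(r[2],2)]
E
python3 - <<'E'
from m1 import *
np.set_printoptions(suppress=True,precision=4)
for f in('scene0','side0'):
    print(f)
    G=seg(f,(.35,.65,.1,.42),45,85,90,30,(.02,.09))
    A=np.c_[G[:,:2],np.ones(len(G))];
    for _ in range(5):
        c=np.linalg.lstsq(A,G[:,2],rcond=None)[0];r=G[:,2]-A@c;k=abs(r)<.004;G=G[k];A=A[k]
    print('deck',len(G),c,'tilt',np.arctan(np.hypot(*c[:2])),'upyaw',np.arctan2(c[1],c[0]),rect(G),r.std())
    Rr=seg(f,(.4,.65,.1,.4),170,8,100,30,(.05,.16));print('roller',len(Rr),rect(Rr),Rr[:,2].min(),Rr[:,2].max())
    Y=seg(f,(.4,.65,.1,.4),22,32,130,80,(.05,.16));print('pins',len(Y)); 
    for s in(0,1):
        y=Y[(Y[:,1]>.25)==s];print(y.mean(0),y.max(0),y.min(0),rect(y))
    C=seg(f,(.38,.52,-.08,.06),5,18,130,60);print('chock',len(C),rect(C),C[:,2].max()); T=C[C[:,2]>.046];print(' top',rect(T))
    V=seg(f,(.36,.6,-.33,-.17),170,6,130,60,(.07,.13));print('cover',len(V),rect(V),V[:,2].max());T=V[V[:,2]>.1];print(' top',len(T),rect(T),np.median(T[:,2]))
E
```

```text
scene0
deck 1095 [ 0.1286 -0.0595 -0.0032] tilt 0.1407678262183381 upyaw -0.4336484116479938 [array([498.2, 252.8]), array([229.9, 174.4]), 66.34] 0.0017256294155630258
roller 946 [array([540.8, 235.7]), array([180.7,  58.4]), 68.28] 0.07525706434677003 0.11780391048783619
pins 0<stdin>:13: RuntimeWarning: Mean of empty slice.
  ret = um.true_divide(
Traceback (most recent call last):
ValueError: zero-size array to reduction operation maximum which has no identity
```

Run:
```python
from m1 import *
np.set_printoptions(suppress=True,precision=4)
for f in('scene0','side0'):
    print(f)
    G=seg(f,(.35,.65,.1,.42),45,85,90,30,(.02,.09))
    A=np.c_[G[:,:2],np.ones(len(G))];
    for _ in range(5):
        c=np.linalg.lstsq(A,G[:,2],rcond=None)[0];r=G[:,2]-A@c;k=abs(r)<.004;G=G[k];A=A[k]
    print('deck',len(G),c,'tilt',np.arctan(np.hypot(*c[:2])),'upyaw',np.arctan2(c[1],c[0]),rect(G),r.std())
    Rr=seg(f,(.4,.65,.1,.4),170,8,100,30,(.05,.16));print('roller',len(Rr),rect(Rr),Rr[:,2].min(),Rr[:,2].max())
    Y=seg(f,(.4,.65,.1,.4),15,35,110,60,(.05,.16));print('pins',len(Y)); 
    for s in(0,1):
        y=Y[(Y[:,1]>.25)==s]
        if len(y)>3:print(y.mean(0),y.max(0),y.min(0),rect(y))
    C=seg(f,(.38,.52,-.08,.06),5,18,130,60);print('chock',len(C),rect(C),C[:,2].max()); T=C[C[:,2]>.046];print(' top',rect(T))
    V=seg(f,(.36,.6,-.33,-.17),170,6,130,60,(.07,.13));print('cover',len(V),rect(V),V[:,2].max());T=V[V[:,2]>.1];print(' top',len(T),rect(T),np.median(T[:,2]))
for f,(u,v) in(('scene0',(225,265)),('side0',(325,175)),('side0',(300,235)),('side0',(245,285)),('scene0',(255,217))):
    q=load(f)['im'];s=60
    cv2.imwrite(f'pics/c_{f}_{u}.png',cv2.resize(q[v-s:v+s,u-s:u+s,::-1],None,fx=5,fy=5,interpolation=cv2.INTER_CUBIC))
```

```text
scene0
deck 1095 [ 0.1286 -0.0595 -0.0032] tilt 0.1407678262183381 upyaw -0.4336484116479938 [array([498.2, 252.8]), array([229.9, 174.4]), 66.34] 0.0017256294155630258
roller 946 [array([540.8, 235.7]), array([180.7,  58.4]), 68.28] 0.07525706434677003 0.11780391048783619
pins 0
chock 523 [array([450.5, -13.8]), array([86.3, 56.3]), 16.51] 0.05421826716838656
 top [array([428. , -21.2]), array([34.2, 52.4]), 17.24]
cover 969 [array([ 463.7, -244.4]), array([ 69.2, 136.2]), 85.57] 0.12098666264874929
 top 950 [array([ 463.7, -244.4]), array([ 69.2, 136.2]), 85.57] 0.10808026305560905
side0
deck 3147 [ 0.1277 -0.0583  0.0005] tilt 0.13952352011648403 upyaw -0.4283958609283092 [array([497.3, 257.7]), array([229.9, 168.2]), 65.86] 0.0017162368080573733
roller 1406 [array([531.1, 243.9]), array([180.2,  54. ]), 64.75] 0.07994571400243505 0.1199957947002812
pins 113
[0.4738 0.1904 0.0742] [0.4829 0.1968 0.087 ] [0.4662 0.1643 0.0543] [array([478.8, 182.6]), array([15.5, 33.8]), 35.66]
[0.5326 0.3212 0.0746] [0.545  0.3298 0.0891] [0.5247 0.2987 0.052 ] [array([537.9, 314.5]), array([15.6, 33. ]), 34.56]
chock 453 [array([451.3, -11.5]), array([85.6, 57.5]), 15.5] 0.05621084163905358
 top [array([429.2, -17.6]), array([41.5, 56.6]), 12.91]
cover 575 [array([ 464.7, -241.3]), array([ 73. , 133.7]), 86.71] 0.12406178192477582
 top 555 [array([ 464.7, -241.3]), array([ 73. , 133.7]), 86.71] 0.11230076090936575
```

View pics/c_scene0_225.png

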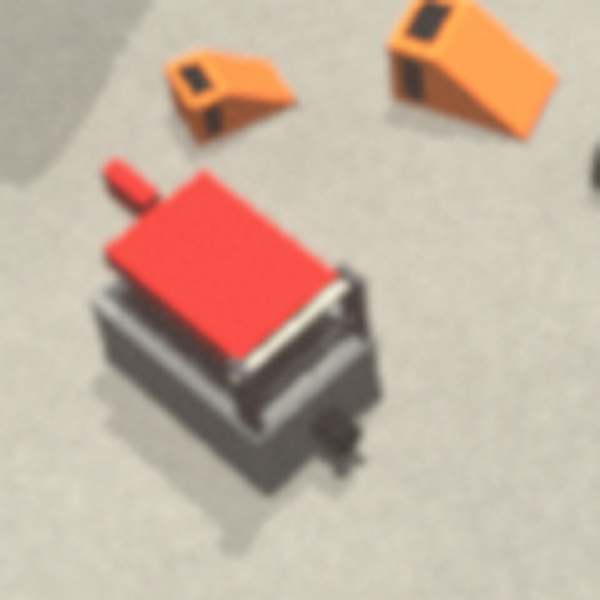

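View pics/c_side0_300.png

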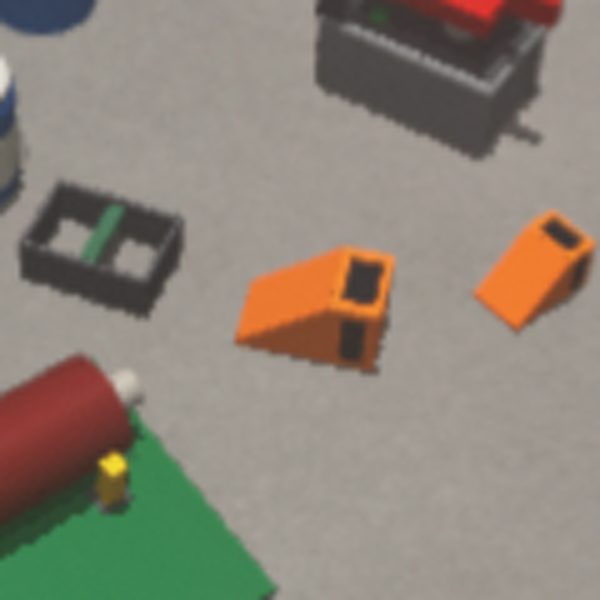

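View pics/c_side0_245.png

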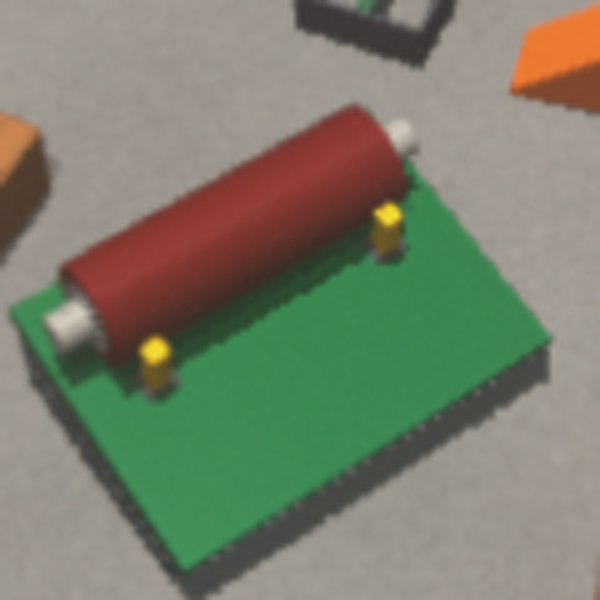

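View pics/c_side0_325.png

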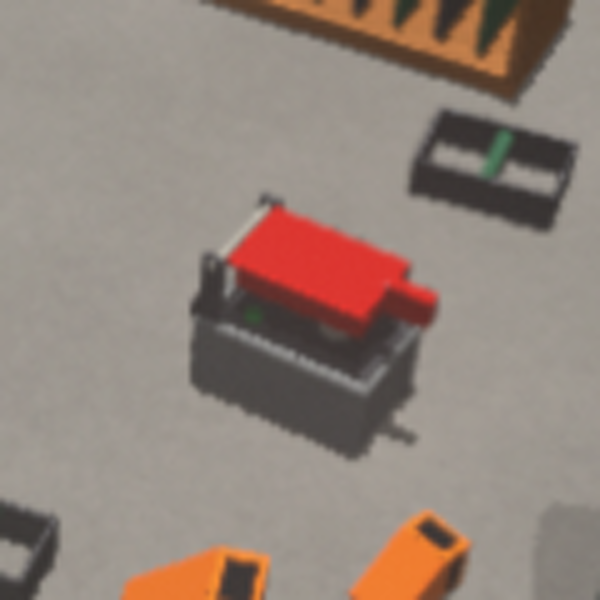

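Everything agrees so far. The deck yaw is about -0.42, with its origin near (0.539,0.237). The chock is at (0.451,-0.012) with yaw about 0.28, and the box yaw is about -0.07. Next I'll write a move-planning helper and go above the chock with the tool yaw flipped, to keep joint 6 in range.

```bash
cat > mv.py <<'E'
from h import *
from scipy.spatial.transform import Rotation as Ro
def down(yaw,tilt=None):
    return Ro.from_euler('xyz',[np.pi,0,yaw])
def pose():
    o=robot.get_obs();return o,np.array(o['tool_pos']),Ro.from_euler('xyz',o['ee_rot'])
def plan(p,R=None):
    """row increments from measured pose (world target TCP p, Rotation R)"""
    o,p0,R0=pose();R=R or R0
    d=R0.inv().apply(np.array(p)-p0)/.1;r=(R0.inv()*R).as_rotvec()/(np.pi/2)
    print('t',round(o['time'],2),'pos',np.round(p0,4),'rpy',np.round(o['ee_rot'],4),'F',np.round(o['wrist_force'],1),'w',round(o['width'],4))
    print(' d',np.round(d,3),'r',np.round(r,3),'rows>=',max(np.linalg.norm(d)*.1/.0417,np.linalg.norm(r)*90/7.16))
def frame(o,yaw,tilt=0):
    return np.array(o),Ro.from_euler('z',yaw)*Ro.from_euler('y',-tilt)
E
python3 - <<'E'
from mv import *
plan([.422,-.021,.40],down(3.42))
# pins check
for u,v in((216,295),(262.6,267.8)): print(world('side0',u,v,.083))
o,R=frame([.5388,.2369,.0543],-.42,.14)
for s in(72,-72): print(o+R.apply([-.0365,s/1e3,.034]), proj('side0',o+R.apply([-.0365,s/1e3,.034])))
for x,y in((-.131,.115),(-.131,-.115),(.04,.115),(.04,-.115)): print(proj('side0',o+R.apply([x,y,0])),proj('scene0',o+R.apply([x,y,0])))
E
```

```text
t 0.15 pos [ 0.2176 -0.505   0.4038] rpy [-3.1398e+00 -1.0000e-04  4.0680e-01] F [ 0.6 -0.2  0.6] w 0.0937
 d [ 3.792 -3.637  0.044] r [ 0.    -0.002 -1.918] rows>= 24.11246026928675
[0.53034329 0.32084362 0.083     ]
[0.47184721 0.18966932 0.083     ]
[0.53082497 0.31931465 0.08287402] [216.19074635 294.49722269]
[0.47210746 0.18782984 0.08287402] [262.86629655 267.30048874]
[221.95338053 338.75122931] [340.69117059 143.26543966]
[295.62068897 291.98171398] [279.88632392 165.96260555]
[186.7210595  286.22974002] [371.36273389 169.24683777]
[258.62711901 246.28219011] [307.07965956 195.13898727]
```

>>> {"method": "move_arm", "body": {
  "increments": [
    [[1, 0.9, -0.9, 0, 0, 0, -0.5], [1, 0.9, -0.9, 0, 0, 0, -0.5], [1, 0.9, -0.9, 0, 0, 0, -0.5], [1, 0.9, -0.9, 0, 0, 0, -0.5], [1, 0.9, -0.9, 0, 0, 0, -0.5], [1, 0.9, -0.9, 0, 0, 0, -0.5], [1, 0.9, -0.9, 0, 0, 0, -0.5]]
  ]
}}

```text
time: 0.73
tool_pos: [0.2648, -0.3863, 0.4045]
ee_rot: [-3.141, -0.0, 1.198]
wrist_force: [-0.9, -0.5, 0.2]
width: 0.0941
```

```bash
python3 -c "
from mv import *
plan([.422,-.021,.40],down(3.42))"
```

```text
t 0.73 pos [ 0.2648 -0.3863  0.4045] rpy [-3.1413e+00 -1.0000e-04  1.1979e+00] F [-0.9 -0.5  0.2] w 0.0941
 d [3.975 0.133 0.045] r [-0.    -0.    -1.415] rows>= 17.781728474989876
```

>>> {"method": "move_arm", "body": {
  "increments": [
    [[1, 1, 0, 0, 0, 0, -0.5], [1, 1, 0, 0, 0, 0, -0.5], [1, 1, 0, 0, 0, 0, -0.5], [1, 1, 0, 0, 0, 0, -0.5], [1, 1, 0, 0, 0, 0, -0.5], [1, 1, 0, 0, 0, 0, -0.5], [1, 1, 0, 0, 0, 0, -0.5]]
  ]
}}

```text
time: 1.32
tool_pos: [0.3017, -0.2936, 0.4044]
ee_rot: [-3.141, -0.0, 1.983]
wrist_force: [0.1, -0.4, 0.8]
width: 0.0941
```

```bash
python3 -c "
from mv import *
plan([.422,-.021,.40],down(3.42))"
```

```text
t 1.32 pos [ 0.3017 -0.2936  0.4044] rpy [-3.1414e+00 -3.0000e-04  1.9830e+00] F [ 0.1 -0.4  0.8] w 0.0941
 d [2.015 2.195 0.044] r [ 0.    -0.    -0.915] rows>= 11.49889307258259
```

>>> {"method": "move_arm", "body": {
  "increments": [
    [[1, 0.95, 1, 0, 0, 0, -0.5], [1, 0.95, 1, 0, 0, 0, -0.5], [1, 0.95, 1, 0, 0, 0, -0.5], [1, 0.95, 1, 0, 0, 0, -0.5], [1, 0.95, 1, 0, 0, 0, -0.5], [1, 0.95, 1, 0, 0, 0, -0.5], [1, 0.95, 1, 0, 0, 0, -0.5]]
  ]
}}

```text
time: 1.9
tool_pos: [0.356, -0.1664, 0.4044]
ee_rot: [-3.142, -0.0, 2.769]
wrist_force: [0.3, 0.2, 0.4]
width: 0.0942
```

```bash
python3 -c "
from mv import *
plan([.422,-.021,.38],down(3.42))"
```

```text
t 1.9 pos [ 0.356  -0.1664  0.4044] rpy [-3.1416e+00 -3.0000e-04  2.7695e+00] F [0.3 0.2 0.4] w 0.0942
 d [-0.086  1.595  0.244] r [ 0.    -0.    -0.414] rows>= 5.205816364564027
```

>>> {"method": "move_arm", "body": {
  "increments": [
    [[1, -0.08, 1, 0.15, 0, 0, -0.41], [1, -0.08, 1, 0.15, 0, 0, -0.41], [1, -0.08, 1, 0.15, 0, 0, -0.41], [1, -0.08, 1, 0.15, 0, 0, -0.41], [1, -0.08, 1, 0.15, 0, 0, -0.41], [1, -0.08, 1, 0.15, 0, 0, -0.41], [1, -0.08, 1, 0.15, 0, 0, -0.41]]
  ]
}}

```text
time: 2.48
tool_pos: [0.4002, -0.0771, 0.3894]
ee_rot: [3.141, -0.0, -2.878]
wrist_force: [0.1, 0.2, -0.5]
width: 0.094
```

```bash
python3 -c "
from mv import *
plan([.422,-.021,.38],down(3.42))
snap('wrist','w1')"
```

```text
t 2.48 pos [ 0.4002 -0.0771  0.3894] rpy [ 3.1414e+00 -4.0000e-04 -2.8781e+00] F [ 0.1  0.2 -0.5] w 0.094
 d [-0.356  0.485  0.094] r [ 0.   -0.   -0.01] rows>= 1.4598853290712959
```

View pics/w1.png

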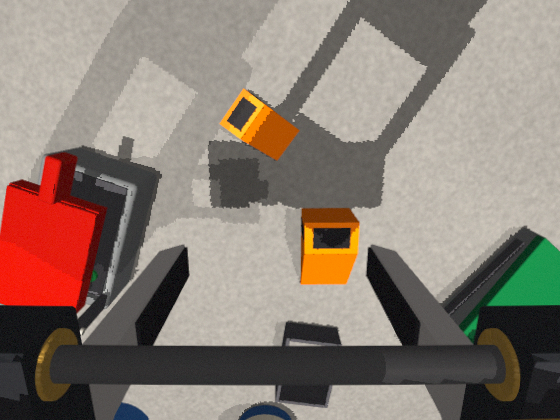

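```bash
python3 -c "
from h import *
q=load('w1')['im'];cv2.imwrite('pics/w1c.png',cv2.resize(q[195:295,285:375,::-1],None,fx=6,fy=6,interpolation=cv2.INTER_CUBIC))"
```

```text
(no output)
```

View pics/w1c.png

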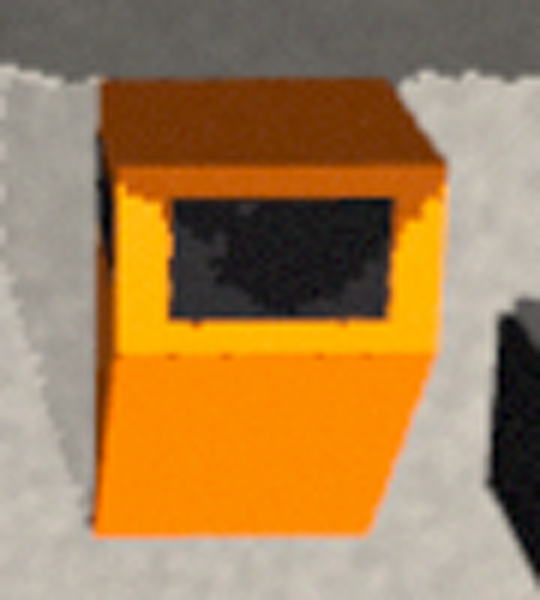

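```bash
python3 -c "
from h import *
P={}
for n,x,y,z in(('hl',115,167,.05),('hr',446,162,.05),('fl',115,354,.05),('fr',437,354,.05),('tl',95,533,0.001),('tr',370,533,0.001)):
    P[n]=world('w1',285+(x+.5)/6-.5,195+(y+.5)/6-.5,z);print(n,P[n])
    
a=lambda s,t:np.linalg.norm(P[s]-P[t])
print('widths',a('hl','hr'),a('fl','fr'),a('tl','tr'),'block',a('hl','fl'),a('hr','fr'))
h=(P['hl']+P['hr'])/2;f=(P['fl']+P['fr'])/2;t=(P['tl']+P['tr'])/2
print(h,f,t);d=(t-h)[:2];print('yaw',np.arctan2(d[1],d[0]),np.linalg.norm(d), 'widthyaw',[np.arctan2(*( (P[p]-P[q])[:2]*[1,-1]))  for p,q in(('hl','hr'),('fl','fr'),('tl','tr'))],'center',(h+t)/2)
"
```

```text
hl [ 0.41661211 -0.04854245  0.05      ]
hr [ 4.02808506e-01 -3.18684906e-04  5.00000000e-02]
fl [ 0.44583281 -0.04004738  0.05      ]
fr [0.43286051 0.00828845 0.05      ]
tl [ 0.49922586 -0.024795    0.001     ]
tr [0.48616376 0.02397646 0.001     ]
widths 0.05016045407163977 0.05004631686393373 0.0504903299918506 block 0.03043050435710495 0.0312602891383467
[ 0.40971031 -0.02443057  0.05      ] [ 0.43934666 -0.01587946  0.05      ] [ 4.92694813e-01 -4.09267726e-04  1.00000000e-03]
yaw 0.2817659755738991 0.08639126747980966 widthyaw [np.float64(0.27878622699096756), np.float64(0.26219993648603646), np.float64(0.2616813364206602)] center [ 0.45120256 -0.01241992  0.0255    ]
```

```bash
python3 -c "
from mv import *
plan([.4235,-.0205,.30],down(3.414))"
```

```text
t 2.53 pos [ 0.4002 -0.0772  0.3895] rpy [ 3.1415e+00 -3.0000e-04 -2.8790e+00] F [ 0.7 -0.1 -0. ] w 0.0938
 d [-0.373  0.487  0.895] r [ 0.    -0.    -0.006] rows>= 2.601627990406734
```

>>> {"method": "move_arm", "body": {
  "increments": [
    [[1, -0.373, 0.487, 0.3, 0, 0, -0.006], [1, -0.373, 0.487, 0.6, 0, 0, -0.006], [1, -0.373, 0.487, 0.89, 0, 0, -0.006], [1, -0.373, 0.487, 0.89, 0, 0, -0.006], [1, -0.373, 0.487, 0.89, 0, 0, -0.006]]
  ]
}}

```text
time: 2.95
tool_pos: [0.4227, -0.0204, 0.2991]
ee_rot: [3.14, -0.005, -2.868]
wrist_force: [-0.3, -0.8, -0.3]
width: 0.094
```

```bash
python3 -c "
from mv import *
plan([.4235,-.0205,.212],down(3.414))"
```

```text
t 2.95 pos [ 0.4227 -0.0204  0.2991] rpy [ 3.1396 -0.0049 -2.8681] F [-0.3 -0.8 -0.3] w 0.094
 d [-0.012 -0.005  0.871] r [ 0.001 -0.003  0.001] rows>= 2.0883724892227526
```

>>> {"method": "move_arm", "body": {
  "increments": [
    [[1, 0, 0, 0.3, 0, 0, 0], [1, 0, 0, 0.6, 0, 0, 0], [1, 0, 0, 0.87, 0, 0, 0], [1, 0, 0, 0.87, 0, 0, 0], [0.45, 0, 0, 0.87, 0, 0, 0], [0.45, 0, 0, 0.87, 0, 0, 0], [0.45, 0, 0, 0.87, 0, 0, 0], [0.45, 0, 0, 0.87, 0, 0, 0]]
  ]
}}

```text
time: 3.62
tool_pos: [0.4246, -0.0208, 0.2163]
ee_rot: [-3.139, 0.004, -2.867]
wrist_force: [0.7, 0.3, 0.1]
width: 0.0709
```

>>> {"method": "move_arm", "body": {
  "increments": [
    [[0.3, 0, 0, 0, 0, 0, 0], [0.3, 0, 0, 0, 0, 0, 0], [0.3, 0, 0, 0, 0, 0, 0], [0.3, 0, 0, 0, 0, 0, 0], [0.3, 0, 0, 0, 0, 0, 0]]
  ]
}}

```text
time: 4.03
tool_pos: [0.4236, -0.0202, 0.2141]
ee_rot: [3.141, 0.0, -2.867]
wrist_force: [-1.8, 2.1, 4.0]
width: 0.0493
```

```bash
python3 -c "
from mv import *
plan([.4235,-.0205,.33],down(3.414))"
```

```text
t 4.03 pos [ 0.4236 -0.0202  0.2141] rpy [ 3.1412e+00  5.0000e-04 -2.8667e+00] F [-1.8  2.1  4. ] w 0.0493
 d [ 1.000e-03 -2.000e-03 -1.159e+00] r [0.    0.    0.002] rows>= 2.7782177282697513
```

```bash
cat > dk.py <<'E'
from mv import *
DO,DR=frame([.5385,.2382,.0543],-.42,.14)
RT=DR*Ro.from_euler('z',np.pi)*Ro.from_euler('x',np.pi)
def tcp_for_toe(x,h,y=0,L=.074,H=.2141):
    return DO+DR.apply([x-L,y,h+H])
def toe():
    o,p,R=pose();q=DR.inv().apply(p+R.apply([-.074,0,.2141])-DO);e=(RT.inv()*R).as_rotvec();print('toe deck mm',np.round(q*1e3,1),'roterr',np.round(e,3),'F deck',np.round(DR.inv().apply(o['wrist_force']),1),'t',round(o['time'],2),'w',round(o['width'],4))
E
python3 -c "
from dk import *
print(tcp_for_toe(-.06,.04),RT.as_euler('xyz'))
plan(tcp_for_toe(-.06,.04),RT);toe()"
```

```text
[0.38496697 0.30676364 0.28721511] [3.14159265 0.14       2.72159265]
t 4.03 pos [ 0.4236 -0.0202  0.2141] rpy [ 3.1412e+00  5.0000e-04 -2.8667e+00] F [-1.8  2.1  4. ] w 0.0493
 d [-0.516  3.252 -0.729] r [ 0.031 -0.085  0.442] rows>= 8.08727187884239
toe deck mm [  49.2 -235.3  -61.7] roterr [-0.049  0.134 -0.694] F deck [-1.9  1.2  4.3] t 4.03 w 0.0493
```

Lift first, then move across.

>>> {"method": "move_arm", "body": {
  "increments": [
    [[0.3, 0, 0, -0.3, 0, 0, 0], [0.3, 0, 0, -0.6, 0, 0, 0], [0.3, 0, 0, -0.95, 0, 0, 0], [0.3, 0, 0.3, -0.95, 0, 0, 0.08], [0.3, -0.2, 0.6, -0.95, 0, 0, 0.15], [0.3, -0.3, 0.9, -0.95, 0, 0, 0.22], [0.3, -0.3, 0.9, -0.95, 0, 0, 0.22]]
  ]
}}

```text
time: 4.62
tool_pos: [0.4276, 0.0777, 0.3078]
ee_rot: [3.139, -0.002, 3.071]
wrist_force: [-0.6, -0.1, -3.6]
width: 0.0499
```

```bash
python3 -c "
from dk import *
plan(tcp_for_toe(-.06,.04),RT);toe()"
```

```text
t 4.62 pos [0.4276 0.0777 0.3078] rpy [ 3.1389e+00 -1.7000e-03  3.0713e+00] F [-0.6 -0.1 -3.6] w 0.0499
 d [0.586 2.254 0.213] r [ 0.017 -0.09   0.222] rows>= 5.608603015856019
toe deck mm [  38.3 -166.    34.3] roterr [-0.027  0.141 -0.349] F deck [-1.  -0.3 -3.5] t 4.62 w 0.0499
```

>>> {"method": "move_arm", "body": {
  "increments": [
    [[0.3, 0.15, 0.35, 0, 0, -0.03, 0.08], [0.3, 0.3, 0.7, 0, 0, -0.06, 0.15], [0.3, 0.44, 1, 0, 0.017, -0.09, 0.222], [0.3, 0.44, 1, 0, 0.017, -0.09, 0.222], [0.3, 0.44, 1, 0, 0.017, -0.09, 0.222]]
  ]
}}

```text
time: 5.03
tool_pos: [0.3896, 0.1788, 0.3073]
ee_rot: [-3.138, 0.142, 2.726]
wrist_force: [0.3, -1.0, -3.4]
width: 0.0496
```

```bash
python3 -c "
from dk import *
plan(tcp_for_toe(-.06,.04),RT);toe()"
```

```text
t 5.03 pos [0.3896 0.1788 0.3073] rpy [-3.1378  0.1415  2.7263] F [ 0.3 -1.  -3.4] w 0.0496
 d [0.582 1.153 0.116] r [-0.002  0.001  0.003] rows>= 3.1086698997880533
toe deck mm [  -1.  -115.3   52.1] roterr [ 0.003 -0.002 -0.005] F deck [ 0.2 -0.8 -3.5] t 5.03 w 0.0496
```

>>> {"method": "move_arm", "body": {
  "increments": [
    [[0.3, 0.4, 0, 0, 0, 0, 0], [0.3, 0.58, 0.35, 0, 0, 0, 0], [0.3, 0.58, 0.7, 0, 0, 0, 0], [0.3, 0.58, 1, 0, 0, 0, 0], [0.3, 0.58, 1, 0, 0, 0, 0], [0.3, 0.58, 1, 0, 0, 0, 0]]
  ]
}}

```text
time: 5.53
tool_pos: [0.3802, 0.2919, 0.2989]
ee_rot: [-3.136, 0.142, 2.724]
wrist_force: [-0.5, -0.5, -4.5]
width: 0.0499
```

```bash
python3 -c "
from dk import *
plan(tcp_for_toe(-.05,.01),RT);toe();snap('side','s1')
q=load('s1')['im'];cv2.imwrite('pics/s1c.png',cv2.resize(q[200:350,170:350,::-1],None,fx=4,fy=4,interpolation=cv2.INTER_CUBIC))"
```

```text
t 5.53 pos [0.3802 0.2919 0.2989] rpy [-3.1364  0.1416  2.7245] F [-0.5 -0.5 -4.5] w 0.0499
 d [-0.066  0.157  0.413] r [-0.003  0.001  0.002] rows>= 1.0716022841854407
toe deck mm [-56.3 -16.3  51.5] roterr [ 0.005 -0.002 -0.003] F deck [-0.9 -0.6 -4.4] t 5.53 w 0.0499
```

View pics/s1c.png

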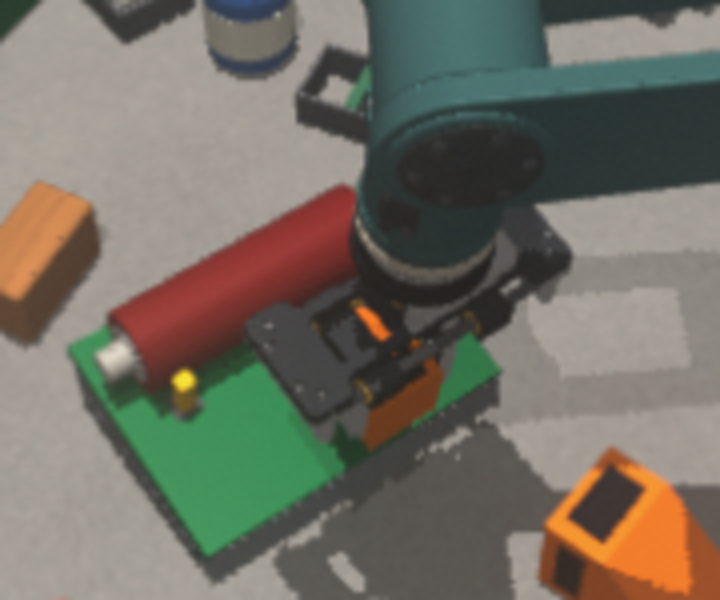

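>>> {"method": "move_arm", "body": {
  "increments": [
    [[0.3, -0.07, 0.157, 0.2, 0, 0, 0], [0.3, -0.07, 0.157, 0.41, 0, 0, 0], [0.3, -0.07, 0.157, 0.41, 0, 0, 0], [0.3, -0.07, 0.157, 0.41, 0, 0, 0]]
  ]
}}

```text
time: 5.92
tool_pos: [0.3971, 0.2992, 0.2591]
ee_rot: [-3.135, 0.141, 2.721]
wrist_force: [-0.0, 0.3, -4.0]
width: 0.0499
```

```bash
python3 -c "
from dk import *
plan(tcp_for_toe(-.03,.001),RT);toe()"
```

```text
t 5.92 pos [0.3971 0.2992 0.2591] rpy [-3.1352  0.1405  2.7209] F [-0.   0.3 -4. ] w 0.0499
 d [-0.199  0.02   0.092] r [-0.004  0.    -0.   ] rows>= 0.5277565093662566
toe deck mm [-49.8  -3.4  10.2] roterr [ 0.006 -0.001  0.001] F deck [-0.7  0.2 -3.9] t 5.92 w 0.0499
```

>>> {"method": "move_arm", "body": {
  "increments": [
    [[0.3, -0.07, 0.02, 0.06, -0.004, 0, 0], [0.3, -0.14, 0.02, 0.1, -0.004, 0, 0], [0.3, -0.2, 0.02, 0.1, -0.004, 0, 0], [0.3, -0.2, 0.02, 0.1, -0.004, 0, 0]]
  ]
}}

```text
time: 6.25
tool_pos: [0.4191, 0.2935, 0.2545]
ee_rot: [3.136, 0.145, 2.72]
wrist_force: [0.7, 0.3, -3.1]
width: 0.0493
```

```bash
python3 -c "
from dk import *
toe();plan(tcp_for_toe(-.014,.0),RT)"
```

```text
toe deck mm [-27.3   2.8   2.9] roterr [-0.005 -0.005  0.001] F deck [ 0.1  0.5 -3.1] t 6.25 w 0.0493
t 6.25 pos [0.4191 0.2935 0.2545] rpy [3.1359 0.145  2.7202] F [ 0.7  0.3 -3.1] w 0.0493
 d [-0.144 -0.018  0.026] r [ 0.003  0.003 -0.001] rows>= 0.3524132950505862
```

>>> {"method": "move_arm", "body": {
  "increments": [
    [[0.3, 0, 0, 0.02, 0.003, 0.003, 0], [0.3, 0, 0, 0.03, 0.003, 0.003, 0], [0.3, 0, 0, 0.03, 0.003, 0.003, 0]]
  ]
}}

```text
time: 6.5
tool_pos: [0.4183, 0.2941, 0.2519]
ee_rot: [3.141, 0.14, 2.722]
wrist_force: [-2.1, -1.0, 3.3]
width: 0.0499
```

```bash
python3 -c "
from dk import *
toe()"
```

```text
toe deck mm [-29.7   2.1   0. ] roterr [-0.001  0.     0.   ] F deck [-1.  -1.8  3.4] t 6.5 w 0.0499
```

>>> {"method": "move_arm", "body": {
  "increments": [
    [[0.3, 0, 0, -0.01, 0, 0, 0], [0.3, -0.05, -0.01, -0.01, 0, 0, 0], [0.3, -0.1, -0.02, -0.01, 0, 0, 0], [0.3, -0.1, -0.02, -0.01, 0, 0, 0]]
  ]
}}

```text
time: 6.83
tool_pos: [0.427, 0.2879, 0.2534]
ee_rot: [3.141, 0.14, 2.722]
wrist_force: [-0.1, 0.4, -0.6]
width: 0.0499
```

```bash
python3 -c "
from dk import *
toe()"
```

```text
toe deck mm [-19.1   0.1   0.1] roterr [-0.001  0.     0.   ] F deck [-0.4  0.3 -0.6] t 6.83 w 0.0499
```

>>> {"method": "move_arm", "body": {
  "increments": [
    [[0.3, -0.03, 0, 0, 0, 0, 0], [0.3, -0.05, 0, 0, 0, 0, 0], [0.3, -0.05, 0, 0, 0, 0, 0]]
  ]
}}

```text
time: 7.08
tool_pos: [0.4311, 0.2862, 0.254]
ee_rot: [3.141, 0.139, 2.721]
wrist_force: [-2.5, -0.1, 2.3]
width: 0.0499
```

```bash
python3 -c "
from dk import *
toe()"
```

```text
toe deck mm [-14.9   0.1  -0. ] roterr [-0.     0.001  0.   ] F deck [-1.9 -1.1  2.6] t 7.08 w 0.0499
```

>>> {"method": "move_arm", "body": {
  "increments": [
    [[0.3, -0.02, 0, -0.005, 0, 0, 0], [0.3, -0.02, 0, -0.005, 0, 0, 0]]
  ]
}}

```text
time: 7.25
tool_pos: [0.4328, 0.2852, 0.2543]
ee_rot: [-3.141, 0.139, 2.722]
wrist_force: [-0.5, 1.0, 1.5]
width: 0.05
```

```bash
python3 -c "
from dk import *
toe()"
```

```text
toe deck mm [-12.9  -0.2  -0. ] roterr [ 0.     0.001 -0.   ] F deck [-0.6  0.7  1.6] t 7.25 w 0.05
```

>>> {"method": "move_arm", "body": {
  "increments": [
    [[0.3, -0.02, 0, 0, 0, 0, 0], [0.3, -0.02, 0, 0, 0, 0, 0]]
  ]
}}

```text
time: 7.42
tool_pos: [0.4338, 0.2848, 0.2546]
ee_rot: [-3.141, 0.136, 2.722]
wrist_force: [-5.9, 2.3, 2.2]
width: 0.0496
```

```bash
python3 -c "
from dk import *
toe()
snap('wrist','w2');snap('scene','sc2')
q=load('sc2')['im'];cv2.imwrite('pics/sc2c.png',cv2.resize(q[120:220,260:390,::-1],None,fx=6,fy=6,interpolation=cv2.INTER_CUBIC))"
```

```text
toe deck mm [-12.5  -0.2  -0.1] roterr [0.    0.004 0.   ] F deck [-6.  -0.3  3.1] t 7.42 w 0.0496
```

View pics/sc2c.png

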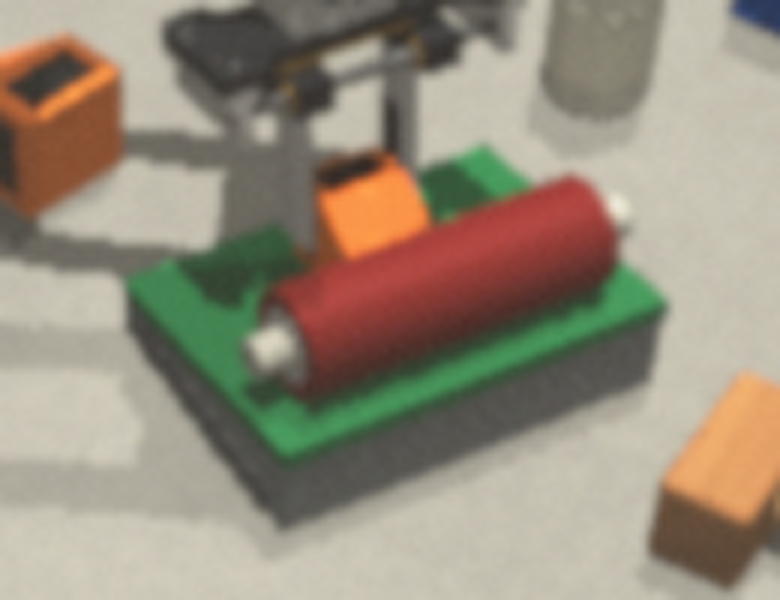

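View pics/w2.png

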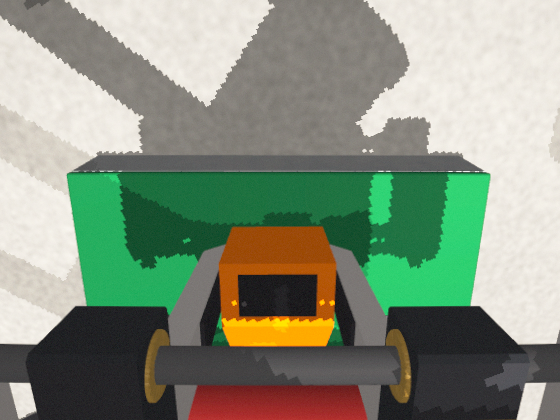

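>>> {"method": "move_arm", "body": {
  "increments": [
    [[0.3, -0.01, 0, 0, 0, 0, 0], [0.3, -0.01, 0, 0, 0, 0, 0]]
  ]
}}

```text
time: 7.68
tool_pos: [0.4344, 0.2846, 0.2547]
ee_rot: [-3.141, 0.135, 2.722]
wrist_force: [-6.5, 2.5, 2.3]
width: 0.0495
```

```bash
python3 -c "
from dk import *
toe()"
```

```text
toe deck mm [-11.9  -0.2  -0.1] roterr [ 0.     0.005 -0.   ] F deck [-6.5 -0.3  3.3] t 7.68 w 0.0495
```

>>> {"method": "move_arm", "body": {
  "increments": [
    [[0.8, 0, 0, 0, 0, 0, 0], [0.8, 0, 0, 0, 0, 0, 0], [0.8, 0, 0, 0, 0, 0, 0], [0.8, 0, 0, 0, 0, 0, 0], [0.8, 0, 0, -0.3, 0, 0, 0], [0.8, 0, 0, -0.6, 0, 0, 0], [0.8, 0, 0, -1, 0, 0, 0], [0.8, 0, 0, -1, 0, 0, 0]]
  ]
}}

```text
time: 8.35
tool_pos: [0.4236, 0.2907, 0.3628]
ee_rot: [3.129, 0.148, 2.72]
wrist_force: [2.0, 0.6, 1.8]
width: 0.0752
```

>>> {"method": "move_arm", "body": {
  "increments": [
    [[0.8, 0, 0, -0.5, 0, 0, 0], [0.8, 0, -0.4, -0.5, 0, 0, 0], [0.8, 0, -0.8, -0.5, 0, 0, 0], [0.8, 0, -1, -0.5, 0, 0, 0], [0.8, 0, -1, -0.5, 0, 0, 0]]
  ]
}}

```text
time: 8.77
tool_pos: [0.3744, 0.199, 0.4043]
ee_rot: [3.141, 0.141, 2.718]
wrist_force: [0.5, 0.6, 0.8]
width: 0.0753
```

```bash
python3 -c "
from dk import *
toe();plan([.41,-.25,.40],down(3.07))
for n in('side','scene'):snap(n,n+'3')
q=load('side3')['im'];cv2.imwrite('pics/side3c.png',cv2.resize(q[225:345,175:305,::-1],None,fx=5,fy=5,interpolation=cv2.INTER_CUBIC))"
```

```text
toe deck mm [  -9.5 -103.   151.3] roterr [ 0.    -0.001  0.003] F deck [0.3 0.7 0.8] t 8.77 w 0.0753
t 8.77 pos [0.3744 0.199  0.4043] rpy [3.1414 0.1409 2.7185] F [0.5 0.6 0.8] w 0.0753
 d [-2.14  -3.948  0.347] r [-0.016  0.089 -0.223] rows>= 10.800494971738525
```

View pics/side3c.png

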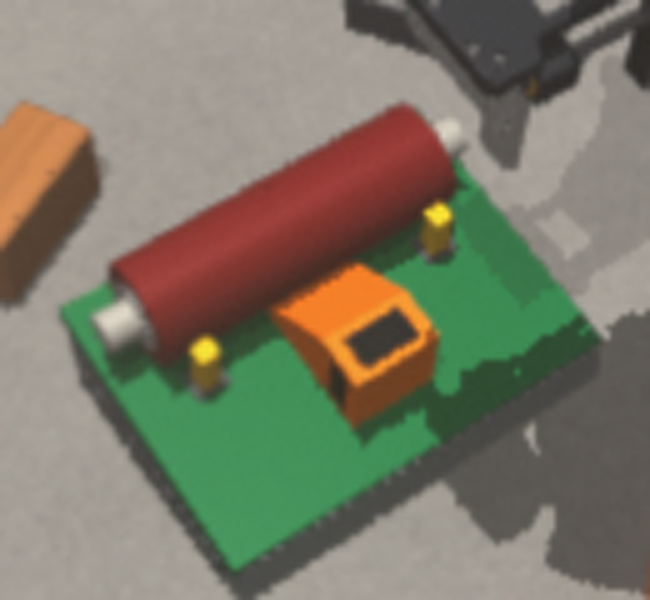

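The chock sits square between the pins with its toe under the roller. A quick numeric check before leaving:

```bash
python3 -c "
from dk import *
# heel top corners: crop px (435,338) right, (350,378)left ; bottom left (352,428), bottom right(435,378)
for x,y,h in((352,377,.05),(436,336,.05),(352,427,0),(435,376,0)):
    u,v=175+x/5,225+y/5
    q=load('side3');
    # intersect with plane deck z=h : solve by iterating world z
    z=.06
    for _ in range(30):
        X=world('side3',u,v,z);d=DR.inv().apply(X-DO);z-= (d[2]-h)*.8
    print(np.round(d*1e3,1))
"
```

```text
[-95.3  23.8  50. ]
[-99.9 -23.7  50. ]
[-99.9  24.3  -0. ]
[-100.1  -27.7    0. ]
```

>>> {"method": "move_arm", "body": {
  "increments": [
    [[0.8, -0.5, -0.3, 0, 0, 0.03, -0.07], [0.8, -0.7, -0.7, 0, 0, 0.06, -0.14], [0.8, -0.7, -1, 0, -0.016, 0.089, -0.223], [0.8, -0.7, -1, 0, -0.016, 0.089, -0.223], [0.8, -0.7, -1, 0, -0.016, 0.089, -0.223], [0.8, -0.7, -1, 0, -0.016, 0.089, -0.223]]
  ]
}}

```text
time: 9.37
tool_pos: [0.3991, 0.0816, 0.4127]
ee_rot: [3.14, -0.003, 3.069]
wrist_force: [0.3, 0.1, 1.0]
width: 0.0754
```

```bash
python3 -c "
from dk import *
plan([.44,-.22,.42],down(3.07))"
```

```text
t 9.37 pos [0.3991 0.0816 0.4127] rpy [ 3.1400e+00 -2.7000e-03  3.0694e+00] F [0.3 0.1 1. ] w 0.0754
 d [-0.625 -2.979 -0.079] r [ 0.001 -0.002 -0.   ] rows>= 7.300953807144731
```

>>> {"method": "move_arm", "body": {
  "increments": [
    [[0.8, -0.3, -0.5, 0, 0, 0, 0], [0.8, -0.3, -1, 0, 0, 0, 0], [0.8, -0.3, -1, 0, 0, 0, 0]]
  ]
}}

```text
time: 9.62
tool_pos: [0.4224, -0.0206, 0.4123]
ee_rot: [3.142, -0.003, 3.074]
wrist_force: [0.4, -0.2, -0.1]
width: 0.0751
```

>>> {"method": "move_arm", "body": {
  "increments": [
    [[0.8, -0.3, -0.5, 0, 0, 0, 0], [0.8, -0.3, -1, 0, 0, 0, 0], [0.8, -0.3, -1, 0, 0, 0, 0]]
  ]
}}

```text
time: 9.87
tool_pos: [0.4458, -0.1234, 0.4118]
ee_rot: [3.141, -0.003, 3.072]
wrist_force: [0.1, 0.3, -0.4]
width: 0.0751
```

>>> {"method": "move_arm", "body": {
  "increments": [
    [[0.8, 0, -0.5, 0, 0, 0, 0], [0.8, 0, -1, 0, 0, 0, 0], [0.8, 0, -1, 0, 0, 0, 0], [0.8, 0, -1, 0, 0, 0, 0]]
  ]
}}

```text
time: 10.2
tool_pos: [0.4384, -0.2236, 0.4114]
ee_rot: [3.141, -0.004, 3.069]
wrist_force: [-0.3, -0.1, 0.0]
width: 0.0752
```

```bash
python3 -c "
from dk import *
plan([.44,-.22,.42],down(3.07));snap('wrist','w3')"
```

```text
t 10.2 pos [ 0.4384 -0.2236  0.4114] rpy [ 3.1407 -0.0037  3.0691] F [-0.3 -0.1  0. ] w 0.0752
 d [-0.013  0.038 -0.086] r [ 0.001 -0.002 -0.001] rows>= 0.22758544175715703
```

View pics/w3.png

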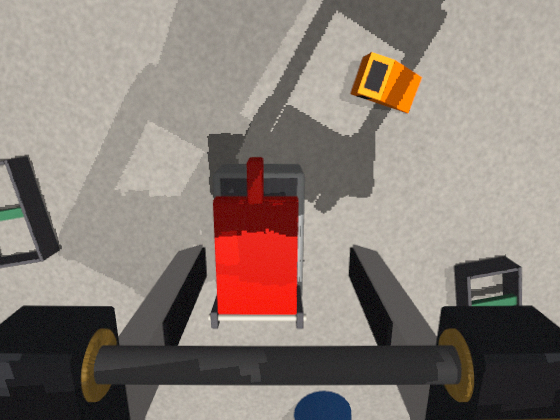

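```bash
python3 -c "
from h import *
q=load('w3')['im'];cv2.imwrite('pics/w3c.png',cv2.resize(q[150:330,195:320,::-1],None,fx=4,fy=4,interpolation=cv2.INTER_CUBIC).clip(0,255)*1)
P,I,d=cloud('w3')
for u,v in((255,165),(255,180),(255,195),(256,215),(256,300),(230,183),(256,318)): print(u,v,P[v,u])"
```

```text
255 165 [ 0.40030382 -0.23799275  0.11875406]
255 180 [ 0.41167822 -0.23903002  0.11824185]
255 195 [ 0.42298633 -0.239974    0.11927089]
256 215 [ 0.44141057 -0.2413427   0.11009093]
256 300 [ 0.51743752 -0.24817413  0.10836398]
230 183 [ 0.42328915 -0.26613915  0.06200993]
256 318 [ 0.53470984 -0.24969918  0.10859275]
```

View pics/w3c.png

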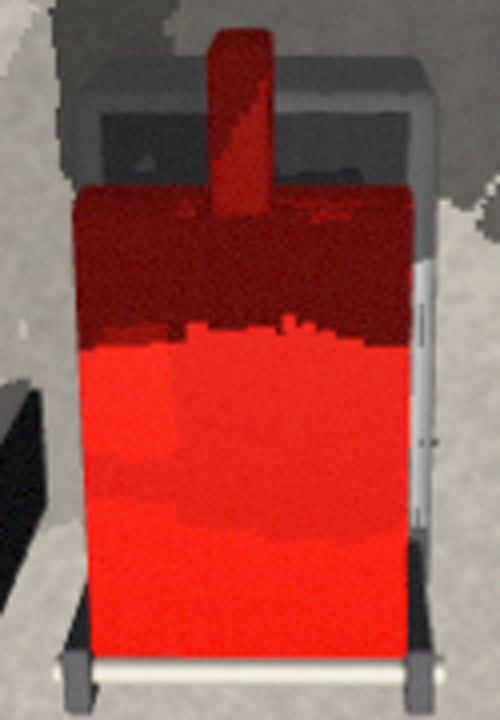

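```bash
python3 -c "
from dk import *
plan([.409,-.2389,.325],down(3.065));
for u,v in((257.3,317),(255.2,160),(255.2,203),(255.2,180)): print(world('w3',u,v,.112 if v>300 else .118))"
```

```text
t 10.25 pos [ 0.4385 -0.2219  0.4116] rpy [ 3.1392 -0.0035  3.071 ] F [ 0.5 -0.2 -0.3] w 0.0751
 d [ 0.279 -0.192  0.867] r [ 0.002 -0.002  0.004] rows>= 2.230986018636591
[ 0.53172465 -0.24812783  0.112     ]
[ 0.39670705 -0.23756885  0.118     ]
[ 0.42955486 -0.240477    0.118     ]
[ 0.41173444 -0.23889771  0.118     ]
```

>>> {"method": "move_arm", "body": {
  "increments": [
    [[0.5, 0.279, -0.192, 0.3, 0.002, -0.002, 0.004], [0.5, 0.279, -0.192, 0.6, 0.002, -0.002, 0.004], [0.5, 0.279, -0.192, 0.87, 0.002, -0.002, 0.004], [0.5, 0.279, -0.192, 0.87, 0.002, -0.002, 0.004], [0.5, 0.279, -0.192, 0.87, 0.002, -0.002, 0.004]]
  ]
}}

```text
time: 10.67
tool_pos: [0.4084, -0.2368, 0.3245]
ee_rot: [3.141, -0.002, 3.069]
wrist_force: [0.9, 0.1, 1.1]
width: 0.0479
```

```bash
python3 -c "
from dk import *
plan([.409,-.2389,.297],down(3.065));snap('wrist','w4')"
```

```text
t 10.67 pos [ 0.4084 -0.2368  0.3245] rpy [ 3.1411e+00 -2.0000e-03  3.0688e+00] F [0.9 0.1 1.1] w 0.0479
 d [-0.008 -0.02   0.275] r [ 0.    -0.001  0.002] rows>= 0.661471870422932
```

View pics/w4.png

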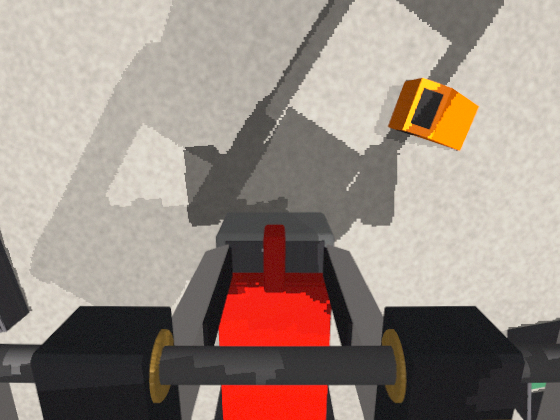

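>>> {"method": "move_arm", "body": {
  "increments": [
    [[0.5, 0, -0.02, 0.15, 0, 0, 0], [0.5, 0, -0.02, 0.27, 0, 0, 0], [0.5, 0, -0.02, 0.27, 0, 0, 0], [0, 0, -0.02, 0.27, 0, 0, 0], [0, 0, -0.02, 0.27, 0, 0, 0], [0, 0, -0.02, 0.27, 0, 0, 0], [0, 0, -0.02, 0.27, 0, 0, 0]]
  ]
}}

```text
time: 11.3
tool_pos: [0.4079, -0.241, 0.2996]
ee_rot: [-3.139, 0.002, 3.066]
wrist_force: [0.3, 0.0, 0.4]
width: 0.0239
```

```bash
python3 -c "
from dk import *
plan([.409,-.2389,.297],down(3.065))"
```

```text
t 11.3 pos [ 0.4079 -0.241   0.2996] rpy [-3.1387e+00  1.9000e-03  3.0662e+00] F [0.3 0.  0.4] w 0.0239
 d [-0.009  0.021  0.026] r [-0.002  0.001  0.001] rows>= 0.08336275682311768
```

>>> {"method": "move_arm", "body": {
  "increments": [
    [[0, 0, 0.01, 0, 0, 0, 0], [0, 0, 0.01, 0, 0, 0, 0], [0, 0, 0.01, 0, 0, 0, 0], [0, 0, 0.01, 0, 0, 0, 0]]
  ]
}}

```text
time: 11.63
tool_pos: [0.408, -0.2389, 0.2991]
ee_rot: [3.14, 0.001, 3.067]
wrist_force: [0.0, 5.7, 3.0]
width: 0.0118
```

```bash
python3 -c "
from dk import *
plan([.409,-.2389,.297],down(3.065))"
```

```text
t 11.63 pos [ 0.408  -0.2389  0.2991] rpy [3.1404e+00 1.2000e-03 3.0668e+00] F [0.  5.7 3. ] w 0.0118
 d [-0.01   0.001  0.021] r [0.001 0.001 0.001] rows>= 0.056566329314117494
```

```bash
python3 -c "
from dk import *
def c(t): return np.array([-.1275*np.cos(t)+.003*np.sin(t), .003*np.cos(t)+.1275*np.sin(t)])
prev=c(0)
for seg in([.1,.25,.4,.55,.7],[.85,1.0,1.15,1.3],[1.45,1.6,1.75,1.88,1.95]):
    b=prev
    for t in seg:
        d=(c(t)-b)*10;print(t,'dx',round(-d[0],3),'dz',round(-d[1],3))
    prev=c(seg[-1]);print()
"
```

```text
0.1 dx -0.009 dz -0.127
0.25 dx -0.047 dz -0.315
0.4 dx -0.112 dz -0.494
0.55 dx -0.204 dz -0.662
0.7 dx -0.319 dz -0.814

0.85 dx -0.137 dz -0.133
1.0 dx -0.292 dz -0.245
1.15 dx -0.462 dz -0.332
1.3 dx -0.644 dz -0.392

1.45 dx -0.188 dz -0.033
1.6 dx -0.379 dz -0.037
1.75 dx -0.569 dz -0.013
1.88 dx -0.729 dz 0.031
1.95 dx -0.812 dz 0.063
```

>>> {"method": "move_arm", "body": {
  "increments": [
    [[0, -0.01, 0, -0.127, 0, 0, 0], [0, -0.047, 0, -0.315, 0, 0, 0], [0, -0.112, 0, -0.494, 0, 0, 0], [0, -0.204, 0, -0.662, 0, 0, 0], [0, -0.319, 0, -0.814, 0, 0, 0], [0, -0.319, 0, -0.814, 0, 0, 0]]
  ]
}}

```text
time: 12.13
tool_pos: [0.441, -0.2412, 0.3819]
ee_rot: [3.141, 0.003, 3.068]
wrist_force: [-0.9, 5.6, 1.1]
width: 0.0118
```

```bash
python3 -c "
from dk import *
plan([.409,-.2389,.297],down(3.065));snap('side','s5')
q=load('s5')['im'];cv2.imwrite('pics/s5c.png',cv2.resize(q[90:240,250:430,::-1],None,fx=4,fy=4,interpolation=cv2.INTER_CUBIC))"
```

```text
t 12.13 pos [ 0.441  -0.2412  0.3819] rpy [3.1412e+00 3.1000e-03 3.0680e+00] F [-0.9  5.6  1.1] w 0.0118
 d [ 0.323 -0.001  0.848] r [0.    0.002 0.002] rows>= 2.1764954574322455
```

View pics/s5c.png

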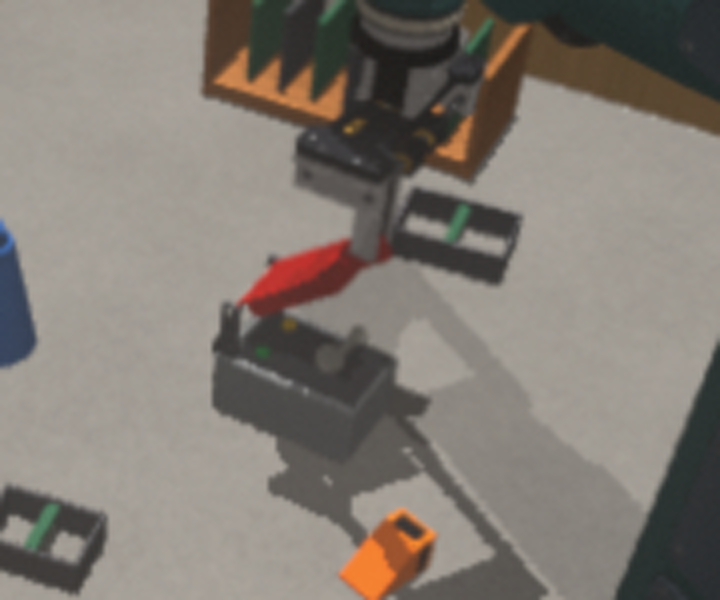

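The cover is lifting cleanly and the toggle is visible beneath it. Continuing round the arc.

>>> {"method": "move_arm", "body": {
  "increments": [
    [[0, -0.137, 0, -0.133, 0, 0, 0], [0, -0.292, 0, -0.245, 0, 0, 0], [0, -0.462, 0, -0.332, 0, 0, 0], [0, -0.644, 0, -0.392, 0, 0, 0], [0, -0.644, 0, -0.392, 0, 0, 0]]
  ]
}}

```text
time: 12.6
tool_pos: [0.5055, -0.2462, 0.419]
ee_rot: [3.141, -0.0, 3.068]
wrist_force: [0.1, 5.0, -0.1]
width: 0.0117
```

>>> {"method": "move_arm", "body": {
  "increments": [
    [[0, -0.188, 0, -0.033, 0, 0, 0], [0, -0.379, 0, -0.037, 0, 0, 0], [0, -0.569, 0, -0.013, 0, 0, 0], [0, -0.729, 0, 0.031, 0, 0, 0], [0, -0.812, 0, 0.063, 0, 0, 0], [0, -0.812, 0, 0.063, 0, 0, 0]]
  ]
}}

```text
time: 13.1
tool_pos: [0.586, -0.252, 0.4136]
ee_rot: [-3.141, 0.003, 3.068]
wrist_force: [1.0, 5.2, 2.9]
width: 0.0119
```

```bash
python3 -c "
from dk import *
plan([.409,-.2389,.297],down(3.065));snap('side','s6')
q=load('s6')['im'];cv2.imwrite('pics/s6c.png',cv2.resize(q[90:240,250:430,::-1],None,fx=4,fy=4,interpolation=cv2.INTER_CUBIC))"
```

```text
t 13.1 pos [ 0.586  -0.252   0.4136] rpy [-3.1411  0.0035  3.0684] F [1.  5.2 2.9] w 0.0119
 d [1.779 0.002 1.16 ] r [-0.     0.002  0.002] rows>= 5.091894317413007
```

View pics/s6c.png

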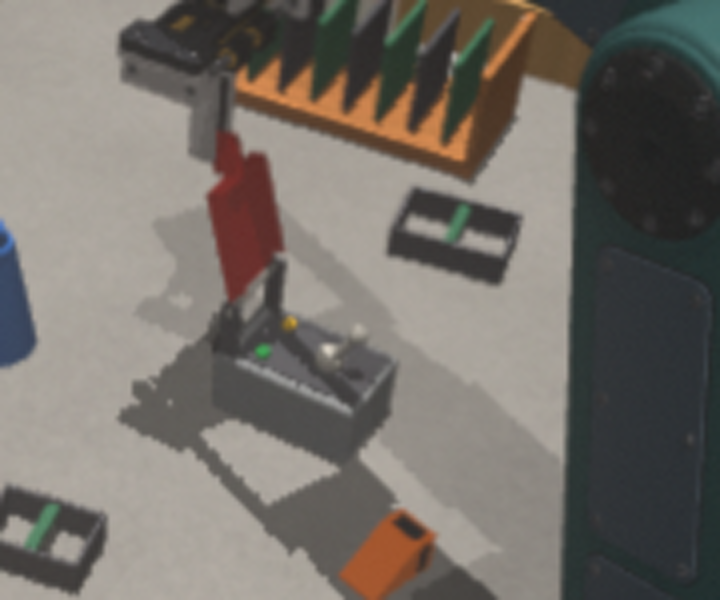

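>>> {"method": "move_arm", "body": {
  "increments": [
    [[0.5, 0, 0, 0, 0, 0, 0], [0.5, 0, 0, 0, 0, 0, 0], [0.5, 0, 0, 0, 0, 0, 0], [0.5, 0, 0, -0.2, 0, 0, 0], [0.5, 0, 0, -0.4, 0, 0, 0], [0, 0, 0, -0.6, 0, 0, 0], [0, 0, 0, -0.6, 0, 0, 0]]
  ]
}}

```text
time: 13.73
tool_pos: [0.5841, -0.2533, 0.4781]
ee_rot: [-3.135, 0.008, 3.065]
wrist_force: [1.1, 0.6, 0.4]
width: 0.035
```

```bash
python3 -c "
from dk import *
H=np.array([.5355,-.2488,0]);B=Ro.from_euler('z',-.077)
s=H+B.apply([-.0966,0,.1015]);print('ball start',s,proj('s6',s),(proj('s6',s)-[250,90])*4)
plan([.36,-.235,.47],down(3.065));snap('side','s7')
q=load('s7')['im'];cv2.imwrite('pics/s7c.png',cv2.resize(q[90:240,250:430,::-1],None,fx=4,fy=4,interpolation=cv2.INTER_CUBIC))"
```

```text
ball start [ 0.43918623 -0.24136915  0.1015    ] [339.3018282  173.82904501] [357.20731281 335.31618003]
t 13.73 pos [ 0.5841 -0.2533  0.4781] rpy [-3.1351  0.008   3.0652] F [1.1 0.6 0.4] w 0.035
 d [2.249 0.012 0.063] r [-0.004  0.005  0.   ] rows>= 5.394881917024382
```

View pics/s7c.png

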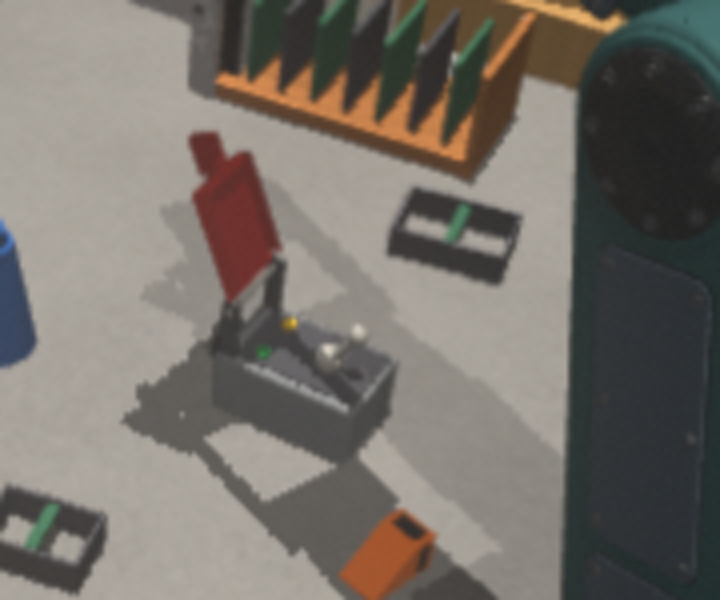

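>>> {"method": "move_arm", "body": {
  "increments": [
    [[0, 0.4, 0, 0, -0.004, 0.005, 0], [0, 0.8, 0, 0, -0.004, 0.005, 0], [0, 1, 0, 0, -0.004, 0.005, 0], [0, 1, 0, 0, -0.004, 0.005, 0]]
  ]
}}

```text
time: 14.12
tool_pos: [0.4819, -0.2452, 0.472]
ee_rot: [3.137, -0.01, 3.064]
wrist_force: [-0.2, 0.0, 0.5]
width: 0.0044
```

```bash
python3 -c "
from dk import *
plan([.4109,-.2392,.39],down(3.065))"
```

```text
t 14.12 pos [ 0.4819 -0.2452  0.472 ] rpy [ 3.1373 -0.0101  3.0638] F [-0.2  0.   0.5] w 0.0044
 d [0.705 0.001 0.827] r [ 0.003 -0.006 -0.001] rows>= 2.605060969126316
```

>>> {"method": "move_arm", "body": {
  "increments": [
    [[0, 0.35, 0, 0, 0, 0, 0], [0, 0.7, 0, 0.1, 0, -0.002, 0], [0, 0.7, 0, 0.5, 0, -0.002, 0], [0, 0.7, 0, 0.83, 0, -0.002, 0], [0, 0.7, 0, 0.83, 0, -0.002, 0], [0, 0.7, 0, 0.83, 0, -0.002, 0]]
  ]
}}

```text
time: 14.62
tool_pos: [0.4145, -0.2395, 0.3875]
ee_rot: [3.134, -0.01, 3.066]
wrist_force: [-0.3, -0.3, 0.4]
width: 0.0005
```

```bash
python3 -c "
from dk import *
plan([.4109,-.2392,.291],down(3.065))"
```

```text
t 14.62 pos [ 0.4145 -0.2395  0.3875] rpy [ 3.1338 -0.0098  3.0663] F [-0.3 -0.3  0.4] w 0.0005
 d [ 0.027 -0.008  0.965] r [ 0.005 -0.006  0.001] rows>= 2.3155194730594504
```

>>> {"method": "move_arm", "body": {
  "increments": [
    [[0, 0.03, 0, 0.3, 0.003, -0.006, 0], [0, 0.03, 0, 0.6, 0.003, -0.006, 0], [0, 0.03, 0, 0.8, 0.003, -0.006, 0], [0, 0.03, 0, 0.96, 0.003, -0.006, 0], [0, 0.03, 0, 0.96, 0.003, -0.006, 0], [0, 0.03, 0, 0.96, 0.003, -0.006, 0]]
  ]
}}

```text
time: 15.12
tool_pos: [0.4125, -0.2396, 0.2963]
ee_rot: [-3.14, 0.007, 3.067]
wrist_force: [-0.6, 0.1, -0.5]
width: 0.0003
```

```bash
python3 -c "
from dk import *
H=np.array([.5355,-.2488,0]);B=Ro.from_euler('z',-.077)
o,p,R=pose();print('box frame',B.inv().apply(p-H))
plan(H+B.apply([-.067,0,.291]),down(3.065))"
```

```text
box frame [-1.23386468e-01 -2.93661133e-04  2.96307649e-01]
t 15.12 pos [ 0.4125 -0.2396  0.2963] rpy [-3.1398  0.0071  3.0667] F [-0.6  0.1 -0.5] w 0.0003
 d [-0.563  0.002  0.057] r [-0.001  0.005  0.001] rows>= 1.3581890358623392
```

>>> {"method": "move_arm", "body": {
  "increments": [
    [[0, 0, 0, 0.04, 0, 0, 0], [0, -0.1, 0, 0.04, 0, 0, 0], [0, -0.2, 0, 0.04, 0, 0, 0], [0, -0.3, 0, 0.04, 0, 0, 0], [0, -0.4, 0, 0.04, 0, 0, 0], [0, -0.48, 0, 0.04, 0, 0, 0], [0, -0.52, 0, 0.04, 0, 0, 0], [0, -0.52, 0, 0.04, 0, 0, 0]]
  ]
}}

```text
time: 15.78
tool_pos: [0.4637, -0.2429, 0.2903]
ee_rot: [-3.142, 0.003, 3.067]
wrist_force: [-2.9, 0.5, 1.8]
width: 0.0007
```

```bash
python3 -c "
from dk import *
H=np.array([.5355,-.2488,0]);B=Ro.from_euler('z',-.077)
o,p,R=pose();print('box frame',B.inv().apply(p-H),o['wrist_force'])
snap('side','s8')
q=load('s8')['im'];cv2.imwrite('pics/s8c.png',cv2.resize(q[90:240,250:430,::-1],None,fx=4,fy=4,interpolation=cv2.INTER_CUBIC))"
```

```text
box frame [-0.07200521  0.00040498  0.29034733] [-2.93728594  0.47749999  1.75132078]
```

View pics/s8c.png

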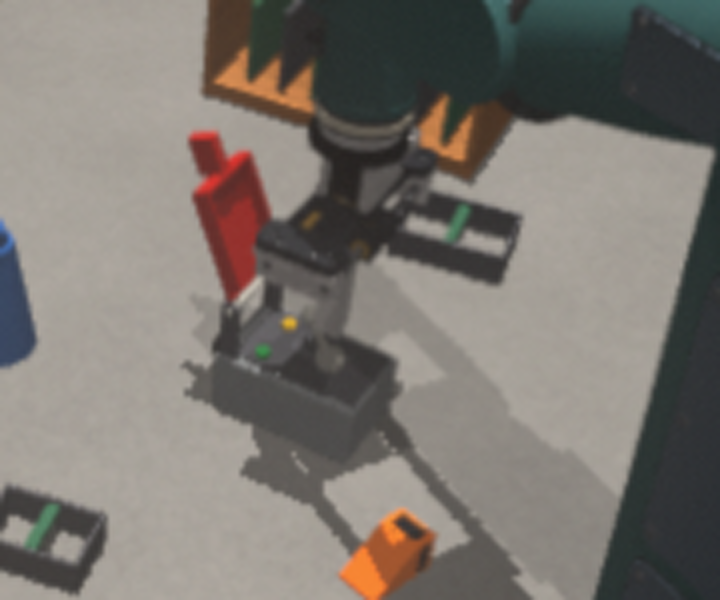

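>>> {"method": "move_arm", "body": {
  "increments": [
    [[0, -0.02, 0, 0, 0, 0, 0], [0, -0.04, 0, 0, 0, 0, 0], [0, -0.04, 0, 0, 0, 0, 0]]
  ]
}}

```text
time: 16.08
tool_pos: [0.4654, -0.2431, 0.2903]
ee_rot: [3.141, -0.003, 3.066]
wrist_force: [-9.3, 1.1, 5.1]
width: 0.0006
```

```bash
python3 -c "
from dk import *
H=np.array([.5355,-.2488,0]);B=Ro.from_euler('z',-.077)
o,p,R=pose();print('box frame',B.inv().apply(p-H),o['wrist_force'])"
```

```text
box frame [-0.07036003  0.00033538  0.29028308] [-9.2734394   1.14778061  5.13195879]
```

The force climbed to 9 N at -70 mm, against a predicted end of -69, so the toggle is at its stop. I'll back off and look.

>>> {"method": "move_arm", "body": {
  "increments": [
    [[0, 0.1, 0, 0, 0, 0, 0], [0, 0.25, 0, 0, 0, 0, 0], [0, 0.25, 0, -0.4, 0, 0, 0], [0, 0.25, 0, -0.8, 0, 0, 0], [0, 0.25, 0, -1, 0, 0, 0], [0, 0.25, 0, -1, 0, 0, 0]]
  ]
}}

```text
time: 16.58
tool_pos: [0.4422, -0.2416, 0.3976]
ee_rot: [-3.134, 0.019, 3.066]
wrist_force: [0.9, -0.5, 0.0]
width: 0.0006
```

>>> {"method": "move_arm", "body": {
  "increments": [
    [[0, 0.2, 0, -0.4, 0, 0, 0], [0, 0.5, 0, -0.9, 0, 0, 0], [0, 0.5, 0, -0.9, 0, 0, 0], [0, 0.5, 0, -0.9, 0, 0, 0]]
  ]
}}

```text
time: 16.92
tool_pos: [0.39, -0.2371, 0.4856]
ee_rot: [-3.135, 0.015, 3.065]
wrist_force: [-0.0, 0.0, 0.6]
width: 0.0004
```

```bash
python3 -c "
from dk import *
H=np.array([.5355,-.2488,0]);B=Ro.from_euler('z',-.077)
snap('side','s9')
s=H+B.apply([-.0534,0,.1015]);print('ball end',(proj('s9',s)-[250,90])*4)
plan(H+B.apply([-.067,0,.291]),down(3.065))
q=load('s9')['im'];cv2.imwrite('pics/s9c.png',cv2.resize(q[90:240,250:430,::-1],None,fx=4,fy=4,interpolation=cv2.INTER_CUBIC))
cv2.imwrite('pics/s9d.png',cv2.resize(q[225:345,175:305,::-1],None,fx=5,fy=5,interpolation=cv2.INTER_CUBIC))"
```

```text
ball end [309.9175394  315.21492719]
t 16.97 pos [ 0.3908 -0.2373  0.4826] rpy [-3.1377  0.0116  3.0656] F [ 0.2  0.2 -1.8] w 0.0002
 d [-0.759  0.004  1.925] r [-0.002  0.007  0.   ] rows>= 4.962285154295217
```

View pics/s9c.png

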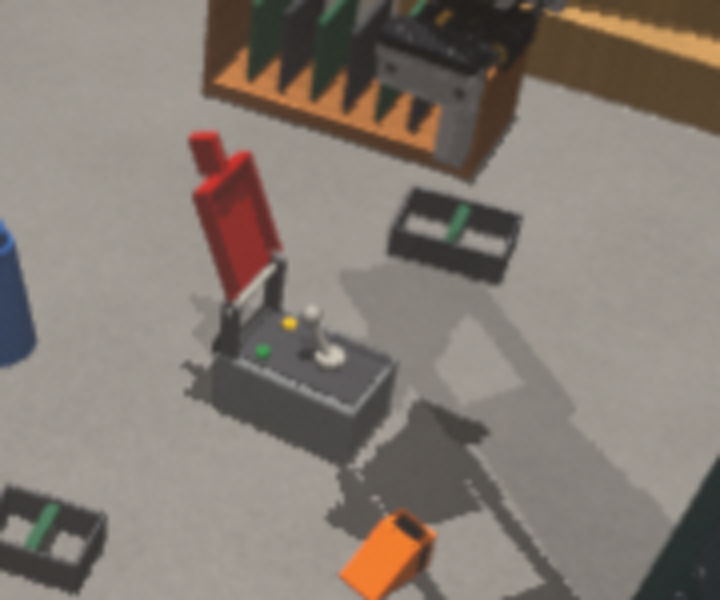

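View pics/s9d.png

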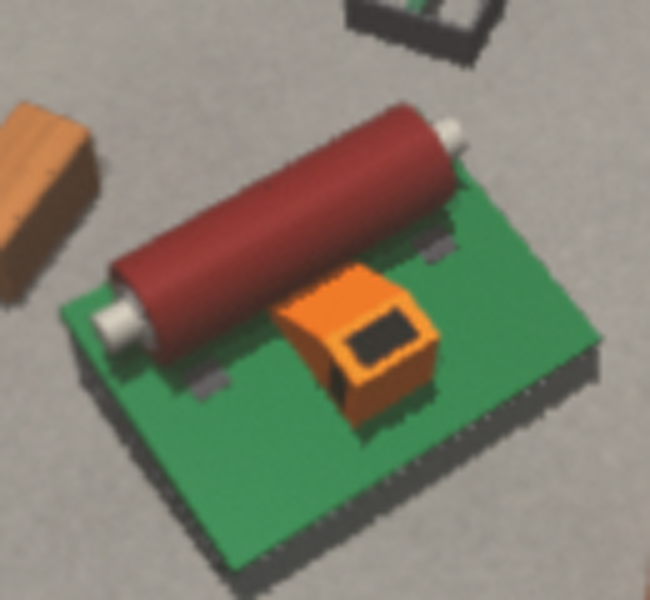

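>>> {"method": "move_arm", "body": {
  "increments": [
    [[0, -0.35, 0, 0, -0.002, 0.007, 0], [0, -0.7, 0, 0, -0.002, 0.007, 0], [0, -1, 0, 0, -0.002, 0.007, 0], [0, -1, 0, 0, -0.002, 0.007, 0]]
  ]
}}

```text
time: 17.3
tool_pos: [0.4957, -0.2453, 0.4747]
ee_rot: [3.134, -0.01, 3.069]
wrist_force: [-0.7, 0.4, -0.3]
width: 0.0007
```

>>> {"method": "move_arm", "body": {
  "increments": [
    [[0, -0.35, 0, 0, 0, 0, 0], [0, -0.7, 0, 0, 0, 0, 0], [0, -1, 0, 0, 0, 0, 0], [0, -1, 0, 0, 0, 0, 0]]
  ]
}}

```text
time: 17.63
tool_pos: [0.5954, -0.2527, 0.4729]
ee_rot: [3.134, -0.012, 3.069]
wrist_force: [-1.2, 0.6, -1.9]
width: 0.0006
```

```bash
python3 -c "
from dk import *
H=np.array([.5355,-.2488,0]);B=Ro.from_euler('z',-.077)
plan(H+B.apply([.1,0,.40]),down(3.065))"
```

```text
t 17.63 pos [ 0.5954 -0.2527  0.4729] rpy [ 3.1344 -0.0121  3.0691] F [-1.2  0.6 -1.9] w 0.0006
 d [-0.408 -0.014  0.724] r [ 0.005 -0.008  0.003] rows>= 1.99247934080249
```

>>> {"method": "move_arm", "body": {
  "increments": [
    [[0, -0.25, -0.01, 0, 0.004, -0.006, 0], [0, -0.42, -0.01, 0, 0.004, -0.006, 0], [0, -0.42, -0.01, 0, 0.004, -0.006, 0], [0, -0.42, -0.01, 0.35, 0.004, -0.006, 0], [0, -0.42, -0.01, 0.72, 0.004, -0.006, 0], [0, -0.42, -0.01, 0.72, 0.004, -0.006, 0], [0, -0.42, -0.01, 0.72, 0.004, -0.006, 0]]
  ]
}}

```text
time: 18.22
tool_pos: [0.6309, -0.2562, 0.4034]
ee_rot: [3.141, -0.006, 3.066]
wrist_force: [0.4, 0.0, 0.5]
width: 0.0002
```

```bash
python3 -c "
from dk import *
H=np.array([.5355,-.2488,0]);B=Ro.from_euler('z',-.077)
plan(H+B.apply([-.01,0,.40]),down(3.065))
snap('side','s10')
q=load('s10')['im'];cv2.imwrite('pics/s10c.png',cv2.resize(q[90:240,230:410,::-1],None,fx=4,fy=4,interpolation=cv2.INTER_CUBIC))"
```

```text
t 18.22 pos [ 0.6309 -0.2562  0.4034] rpy [ 3.1414 -0.0058  3.0659] F [0.4 0.  0.5] w 0.0002
 d [1.057 0.002 0.04 ] r [ 0.    -0.004  0.001] rows>= 2.5367497368549254
```

View pics/s10c.png

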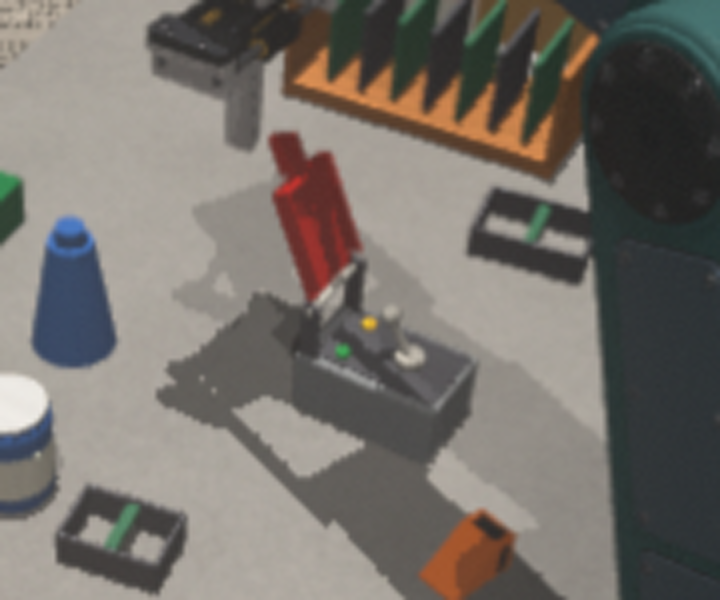

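>>> {"method": "move_arm", "body": {
  "increments": [
    [[0, 0.13, 0, 0, 0, 0, 0], [0, 0.26, 0, 0, 0, 0, 0], [0, 0.4, 0, 0, 0, 0, 0], [0, 0.52, 0, 0, 0, 0, 0], [0, 0.65, 0, 0, 0, 0, 0], [0, 0.78, 0, 0, 0, 0, 0], [0, 0.9, 0, 0, 0, 0, 0], [0, 1, 0, 0, 0, 0, 0]]
  ]
}}

```text
time: 18.93
tool_pos: [0.5319, -0.2491, 0.4134]
ee_rot: [-3.134, 0.012, 3.066]
wrist_force: [0.1, -0.1, 0.0]
width: 0.0006
```

```bash
python3 -c "
from dk import *
H=np.array([.5355,-.2488,0]);B=Ro.from_euler('z',-.077)
plan(H+B.apply([-.03,0,.40]),down(3.065))"
```

```text
t 18.93 pos [ 0.5319 -0.2491  0.4134] rpy [-3.1338  0.012   3.066 ] F [ 0.1 -0.1  0. ] w 0.0006
 d [0.266 0.007 0.131] r [-0.005  0.008  0.001] rows>= 0.7097485940203648
```

>>> {"method": "move_arm", "body": {
  "increments": [
    [[0, 0.13, 0, 0.05, -0.004, 0.006, 0], [0, 0.26, 0, 0.05, -0.004, 0.006, 0], [0, 0.38, 0, 0.05, -0.004, 0.006, 0], [0, 0.45, 0, 0.05, -0.004, 0.006, 0], [0, 0.45, 0, 0.05, -0.004, 0.006, 0]]
  ]
}}

```text
time: 19.35
tool_pos: [0.4868, -0.2456, 0.4058]
ee_rot: [-3.142, -0.001, 3.065]
wrist_force: [0.4, -0.9, -0.1]
width: 0.0004
```

```bash
python3 -c "
from dk import *
plan([.5,-.25,.5],down(3.065))
snap('side','s11')
q=load('s11')['im'];cv2.imwrite('pics/s11c.png',cv2.resize(q[90:240,250:430,::-1],None,fx=4,fy=4,interpolation=cv2.INTER_CUBIC))"
```

```text
t 19.35 pos [ 0.4868 -0.2456  0.4058] rpy [-3.1416e+00 -1.1000e-03  3.0654e+00] F [ 0.4 -0.9 -0.1] w 0.0004
 d [-0.134 -0.034 -0.942] r [-0.    -0.001  0.   ] rows>= 2.2833483744344956
```

View pics/s11c.png

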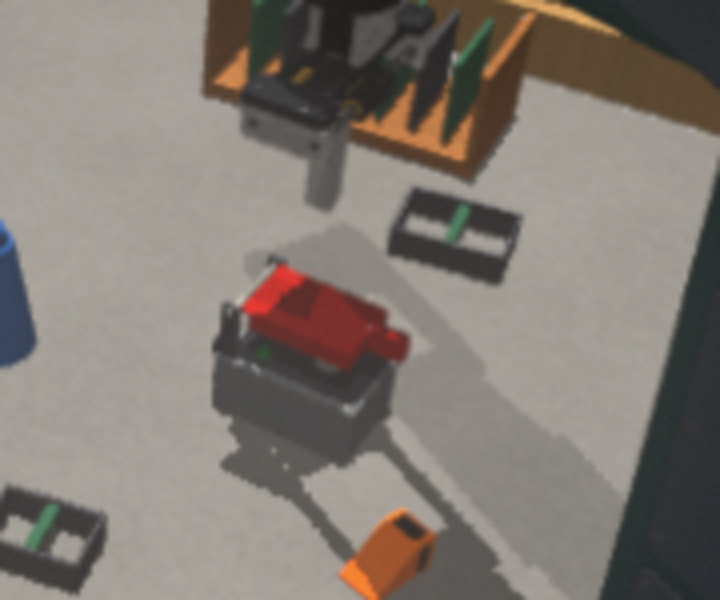

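The cover has dropped. I'll lift clear, let things settle and check everything.

>>> {"method": "move_arm", "body": {
  "increments": [
    [[0, 0, 0, -0.4, 0, 0, 0], [0, 0, 0, -0.8, 0, 0, 0], [0, 0, 0, -0.8, 0, 0, 0], [0, 0, 0, -0.8, 0, 0, 0], [0, 0, 0, -0.8, 0, 0, 0], [0, 0, 0, -0.8, 0, 0, 0]]
  ]
}}

```text
time: 19.9
tool_pos: [0.4884, -0.2458, 0.4814]
ee_rot: [3.138, -0.007, 3.067]
wrist_force: [0.1, -0.4, -0.1]
width: 0.0006
```

Run:
```python
from m1 import *
snap('side','s12');snap('scene','sc12')
V=seg('s12',(.36,.6,-.33,-.17),170,6,130,60,(.07,.16));T=V[V[:,2]>.1];print('cover z',np.percentile(T[:,2],[5,50,95]),'before',end=' ')
V=seg('side0',(.36,.6,-.33,-.17),170,6,130,60,(.07,.16));T=V[V[:,2]>.1];print(np.percentile(T[:,2],[5,50,95]))
for f in('side0','side3','s12'):
    Rr=seg(f,(.4,.65,.1,.4),170,8,100,30,(.05,.16));print(f,'roller',rect(Rr),Rr.mean(0))
q=load('s12')['im'];cv2.imwrite('pics/s12v.png',q[:,:,::-1])
```

```text
cover z [0.10379072 0.11227385 0.11766434] before [0.1032402  0.11230076 0.118205  ]
side0 roller [array([531.1, 243.9]), array([180.2,  54. ]), 64.75] [0.52583882 0.24866633 0.1071968 ]
side3 roller [array([532.2, 243.3]), array([179.9,  55.3]), 65.52] [0.52639821 0.24902385 0.10649416]
s12 roller [array([531.5, 243.2]), array([181.7,  52.1]), 66.0] [0.52636922 0.24914362 0.10636041]
```

View pics/s12v.png

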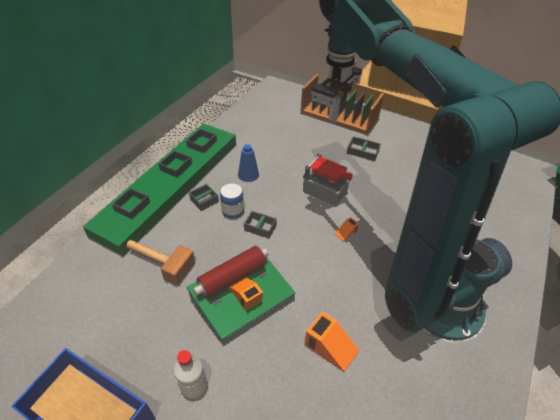

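View pics/sc12.png

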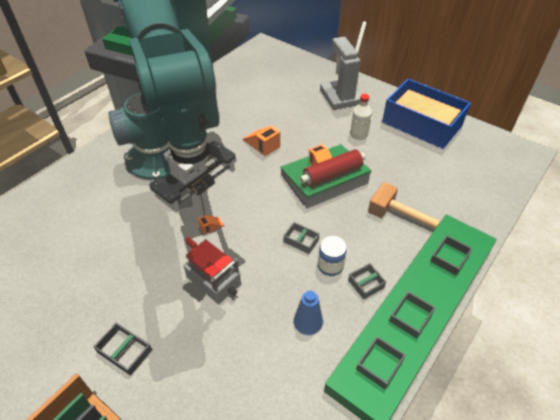

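The last pictures show the cover shut, with the same heights as at the start. The roller is unmoved, within about 1 mm, and rests on the chock at (247,292) in the side view. The bystanders are where they were and the arm is clear of everything. Handing in.

```bash
python3 -c "
from bench import robot
print(robot.close_job())"
```

```text
the job is handed in; nothing more can be done
None
```

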